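Load petri dishes into a spring magazine and tag it

ROBOT

A 6-joint arm with a two-finger parallel gripper is mounted at the origin on the work surface; the furniture and walls round the work are solid. World frame = base frame: x ahead of the robot, y to its left, z up, the work surface at z = 0. Lengths are in m, angles in degrees, forces in N, time in s.
With the tool pointing down it reaches from about 0.35 to 0.875 m from the base axis. Payload 4.2 kg.
Tool frame: the origin (TCP) lies on the front face of the gripper's body, between the roots of the fingers; the fingertips stand 70 mm ahead of it and the grasp point (between the pads) lies 51 mm ahead of it; x points along the fingers, y is the direction in which the jaws open and shut, and the axes are right-handed (so a half turn about x gives the same grasp; the last joint's range is limited). The gripper opens to 87 mm and grips with 3 to 60 N. Pads are 19 mm wide; open, the fingers measure 117 mm over their backs; the gripper's body (75 mm by 190 mm) begins 51 mm behind the grasp point.
Start: joints at [81.91, 22.042, 0.453, 0, -68.411, -14.817], TCP at [0.243, 0.576, 0.292] pointing down, gripper open.
Joint ranges: [-179.83, 179.83], [-69.29, 118.12], [-61.27, 80.66], [-181.25, 117.63], [-171.15, -9.14], [-177.46, 177.46]. Speed limits (degrees/s): [159.86, 159.86, 180, 180, 180, 180].

INTERFACE

Orientations are given as a 3x3 rotation matrix whose columns are the frame's x, y, z axes.
In Python, from station import r, viewer, spotter gives the robot as it stands.
- The arm moves only by the tool move_arm, never from a script. Its argument "series" is a list that holds one entry, the list of rows, each a list of 7 numbers: the turn, a rotation vector about the world's x, y, z scaled (see below), then the shift along the world's x, y, z scaled (see below), then the opening, from 0 (shut) to 1 (fully open). A call has 1 to 20 rows; each row shifts and turns the pose as measured when the row begins; what a row does not reach is not made up. The controller multiplies each number of a shift by 60 mm and each number of a turn by 8 degrees. A row lasts 1/8 s, in which the tool goes at most 62.5 mm and 10.7 degrees, less where a joint would pass 70% of its speed; a pose out of reach is approached as far as the arm can. A call with a number of a shift or a turn outside -1 to 1 is refused whole. A call with a gripper value outside its range is refused whole. The fingers move at their own pace and stop on an object; the grip force is fixed at half the most. Time passes only in rows, so rows that do not move let the fingers close. It gives the time, the measured TCP pose, the force and the opening at its end, in the units of the state.
- r.sense(): the state, without advancing time (a new reading comes with each control period).
- viewer.capture(name): name is "side" or "top" or "wrist"; returns (picture, depth): 480x640x3 uint8, red, green, blue; 480x640 float32, m along the optical axis (not along the pixel's ray), 0 where there is no reading.
- viewer.camera_params(name): a dict with "mtx" (3x3 intrinsics, pixels), "pose" (4x4, takes a point from camera to world coordinates). Camera axes: x right, y down, z forward; pixel columns grow to the right and rows downward; lengths in m; the calibration is good to about 2 mm. A picture is of the moment at which its call begins: read the wrist's pose just before it. camera_params takes no time and is no camera call; for the wrist camera it gives the pose at the moment of the call.
- r.finish_job(): hands the job in, once; it reports no verdict.
Trained networks look in the newest picture that a camera, given by its name, has taken for a name from the list of things; names that differ only in an ending like _2 or _b are one class to them, and where a whole thing is asked for, a point or a joint stands for the part that bears it (a point fixed in the world has none). Each returns a list of dicts, best first, with "conf" (0 to 1); they miss things now and then, are a little off and sometimes report something else, mostly with a low value. They report only what shows in the picture. A call takes as long as a camera call.
- spotter.find_in(camera, name): "centre" ([column, row] in pixels, amid what is visible of it).
- spotter.trace(camera, name): "mask" (480x640 bool, what is visible of it) and "centre" ([column, row] in pixels, amid what is visible of it).
The state is a dict: "time_s": time; "joints": joint angles; "joint_velocities": joint speeds; "effort": joint torques, N m; "tcp_pos": TCP position; "ee_rot": TCP orientation; "wrist_force": force on the tool from outside, world axes, zero at the start; "moment": the same for the moment, N m; "gripper_width": opening from 0.0 (shut) to 1.0 (fully open).
Only numpy, scipy, OpenCV 4.12 (cv2) and the standard library are available. Lean on these libraries where they do the work, as an engineer would, in place of code of your own. Each camera call takes 0.05 s, during which the arm holds its last target.

TASK

Take the green tag off the dish magazine's peg and stand it in the empty slot of the white tag rack, and load every petri dish from the blue tray, lid up, into the magazine: lower each one between the four guide posts and press it straight down against the spring until both red catches have snapped over it. When that is done, draw the yellow tag up out of its slot and hang it by its hole on the peg, to mark the load as on hold. Leave the red tag in the rack and do not disturb the staining jar and the sample cup.

Things in the scene. Friction and masses are not known exactly. Their poses are not given: they have to be found in the camera images.
- magazine: stack magazine for petri dishes, fixed on the bench: base plate 12 mm thick, four steel guide posts 10 mm thick with domed tops at 140 mm, at x, y = +-28 mm round a 70 mm shaft open at the top. Origin: on the shaft's axis at bench height, z up. Its +y and -y sides are open all the way down for the fingers (46 mm between posts); cheeks with red catches, 127 mm high, stand on -x and +x
- mouth (a point): point on the shaft's axis 110 mm above the bench, level with the flat undersides of the catch noses (27.5 mm from the axis, at y = +-16 mm, ramps above them up to 125 mm). A dish let go in the shaft rests on the ramps, underside 9 mm above this point; pressed (8 to 15 N) until its top is 1 mm or more below it, it is snapped over and held, the new top of the stack
- follower (a joint): how far the orange spring plate under the stack is pressed down, m: 0 when empty (plate top at 109.5 mm), 0.014 more for each dish held (five fit, 0.070), stop at 0.082; its spring pushes up with 2.3 N at 0, 5.4 N at 0.070
- catch_front (a joint): outward travel of the red catch on the magazine's -x side, m: 0 sprung in, about 0.0035 while a dish passes, stop at 0.008; 1.2 N preload and 200 N/m
- catch_back (a joint): the same for the red catch on the magazine's +x side
- peg_mid (a point): middle of the tag peg, on its centre line (axes as magazine, where it lies at x -5.5, y -105, z 125 mm). The peg is a 7 mm steel rod on top of a 10 mm upright post beside the shaft; from the post it points along the magazine's -x, rising 15 degrees; the post's axis and the red end ball (10 mm) are each 28 mm from this point. Nothing stands above it
- tag_rack: white block with three slots for tags, fixed on the bench: 118 mm (its x) by 80 mm (y) by 55 mm high, on a grey foot 4 mm wider all round. Origin: centre of its underside. The slots lie across x at x = -42, 0 and +42 mm, each 8 mm by 64 mm and 47 mm deep with a 3 mm chamfer, floor 8 mm above the bench; at first the slot at +42 is empty
- tag_yellow: yellow plastic status tag: plate 5 mm thick (its x), 60 mm wide (y), 120 mm tall (z), 45 g, with a round 18 mm hole through its thickness, hole centre 82 mm above the lower edge. Origin: centre of its lower edge. At first it stands in a slot of tag_rack (which one varies), lower edge 8 mm above the bench. This is the tag to hang
- tag_yellow_hole (a point): centre of the hole in the yellow tag (axes as tag_yellow)
- tag_red: red plastic status tag: plate 5 mm thick (its x), 60 mm wide (y), 120 mm tall (z), 45 g, with a round 18 mm hole through its thickness, hole centre 82 mm above the lower edge. Origin: centre of its lower edge. At first it stands in a slot of tag_rack (which one varies), lower edge 8 mm above the bench. To be left there
- tag_green: green plastic status tag: plate 5 mm thick (its x), 60 mm wide (y), 120 mm tall (z), 45 g, with a round 18 mm hole through its thickness, hole centre 82 mm above the lower edge. Origin: centre of its lower edge. At first it hangs by its hole on the magazine's peg at its middle, its x along the magazine's x, its lower edge 38 mm above the bench. It goes into the rack
- tag_green_hole (a point): centre of the hole in the green tag (axes as tag_green)
- dish_0: closed clear petri dish, a flat disc 67 mm across where the fingers take it (lid rim drawn 70), 14 mm high when stacked, 40 g. Origin: centre of its underside; z up, lid up. It starts lid up in the blue tray; 3 to 5 of them are present in a run
- dish_1: closed clear petri dish, a flat disc 67 mm across where the fingers take it (lid rim drawn 70), 14 mm high when stacked, 40 g. Origin: centre of its underside; z up, lid up. It starts lid up in the blue tray; 3 to 5 of them are present in a run
- dish_2: closed clear petri dish, a flat disc 67 mm across where the fingers take it (lid rim drawn 70), 14 mm high when stacked, 40 g. Origin: centre of its underside; z up, lid up. It starts lid up in the blue tray; 3 to 5 of them are present in a run
- dish_3: closed clear petri dish, a flat disc 67 mm across where the fingers take it (lid rim drawn 70), 14 mm high when stacked, 40 g. Origin: centre of its underside; z up, lid up. It starts lid up in the blue tray; 3 to 5 of them are present in a run
- dish_4: closed clear petri dish, a flat disc 67 mm across where the fingers take it (lid rim drawn 70), 14 mm high when stacked, 40 g. Origin: centre of its underside; z up, lid up. It starts lid up in the blue tray; 3 to 5 of them are present in a run
- blue_tray: low blue tray fixed on the bench in front of the window, 200 x 330 mm (x, y), floor 2 mm thick, rim 4 mm wide and 6 mm high; origin at the centre of its underside. The dishes start in it. Its y runs roughly along the window, whose sill (82 mm high) begins 115 to 150 mm beyond the tray's centre along its +x, so fingers that close along the tray's y keep the gripper's body clear of it
- staining_jar: glass jar with black lid, 58 x 55 x 86 mm, loose, origin centre of underside; a bystander
- sample_cup: plastic cup with red screw lid, 66 mm wide, 66 mm high, loose, origin centre of underside; a bystander

How it is judged:
By the outcome, as a careful person would: the job done as asked, in the order asked, and still so for the second after the job is handed in, with the robot touching nothing.
Of dish_0, dish_1, dish_2, dish_3, dish_4 only 3 to 5 are there at a start; the rules pass over those that are not, and their reading is None.
At some moment in a run one of dish_0, dish_1, dish_2, dish_3, dish_4 may be knocked a few centimetres aside while the robot is not near it.
It also fails if it takes over 210 s, if anything falls off the work surface, if the arm or the gripper's body presses on something with over 40 N, if the wrist force passes 120 N, or if a joint passes its speed limit or range.

## Working session

There is one attempt and no reset: what is moved stays moved. The work goes in short steps, Python scripts to look and compute and a tool call to move; the robot and the scene stay as the last step left them, time stands still between calls to the robot, and variables do not carry over. Pictures are saved under pics/ and viewed, and the job is handed in when it is done.

Besides the shell and the picture viewer there is one more tool, called after ">>>" as name(argument=value, ...), one argument or row to a line, values as JSON. move_arm: Moves the arm, as the interface text tells. Its arguments: {"type":"object","properties":{"series":{"type":"array","items":{"type":"array","items":{"type":"array","items":{"type":"number","minimum":-1,"maximum":1}}}}},"required":["series"]}

```bash
ls; mkdir -p pics; cat > h.py <<'E'
import numpy as np, cv2
from station import r, viewer, spotter
def snap(cam,fn):
    p,d=viewer.capture(cam)
    cv2.imwrite('pics/'+fn+'.png',p[:,:,::-1]); np.save('pics/'+fn+'.npy',d)
    return p,d
def world(cam,px,d,cp=None):
    cp=cp or viewer.camera_params(cam)
    K=np.array(cp['mtx']);T=np.array(cp['pose'])
    px=np.atleast_2d(px).astype(float); d=np.atleast_1d(d)
    c=np.stack([(px[:,0]-K[0,2])/K[0,0]*d,(px[:,1]-K[1,2])/K[1,1]*d,d],1)
    return c@T[:3,:3].T+T[:3,3]
def maskpts(cam,m,d):
    v,u=np.nonzero(m&(d>0)); return world(cam,np.stack([u,v],1),d[v,u])
def state():
    s=r.sense(); print('t',s['time_s'],'tcp',np.round(s['tcp_pos'],4),'F',np.round(s['wrist_force'],1),'g',round(s['gripper_width'],3)); print(np.round(s['ee_rot'],3).tolist(), np.round(s['joints'],1)); return s
E
python3 - <<'E'
from h import *
state()
for c in ['side','top','wrist']:
    snap(c,c+'0')
    cp=viewer.camera_params(c); print(c,np.round(cp['mtx'],1).tolist(),np.round(cp['pose'],3).tolist())
E
```

```text
pics
t 0.0 tcp [0.243  0.5753 0.2911] F [-1.  -0.5  0.3] g 0.997
[[-0.001, -0.389, -0.921], [-0.002, -0.921, 0.389], [-1.0, 0.002, -0.0]] [ 81.9  22.1   0.4  -0.  -68.4 -14.8]
side [[461.4, 0.0, 322.0], [0.0, 461.4, 245.4], [0.0, 0.0, 1.0]] [[0.983, -0.057, 0.173, 0.282], [-0.181, -0.414, 0.892, -1.06], [0.021, -0.909, -0.417, 0.564], [0.0, 0.0, 0.0, 1.0]]
top [[496.0, 0.0, 323.4], [0.0, 496.0, 239.0], [0.0, 0.0, 1.0]] [[0.01, -0.984, 0.177, 0.285], [-1.0, -0.014, -0.019, -0.027], [0.022, -0.176, -0.984, 1.28], [0.0, 0.0, 0.0, 1.0]]
wrist [[339.3, 0.0, 318.9], [0.0, 339.3, 235.3], [0.0, 0.0, 1.0]] [[-0.389, -0.888, -0.247, 0.31], [-0.921, 0.375, 0.103, 0.547], [0.002, 0.267, -0.964, 0.384], [0.0, 0.0, 0.0, 1.0]]
```

View pics/side0.png

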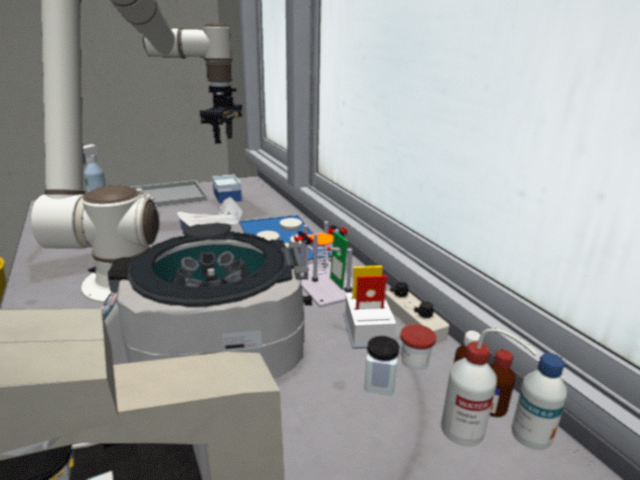

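View pics/top0.png

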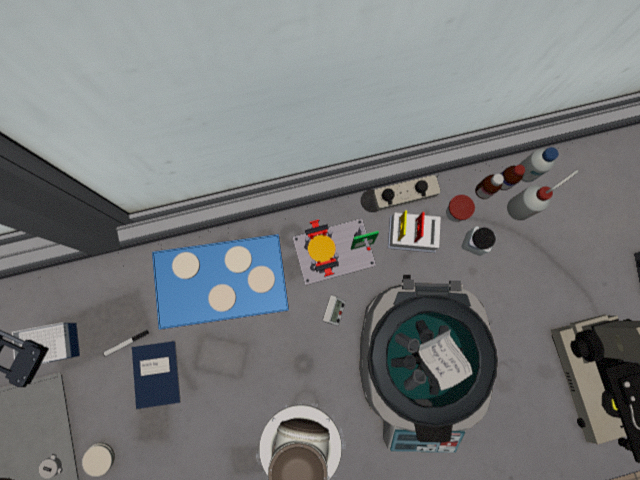

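View pics/wrist0.png

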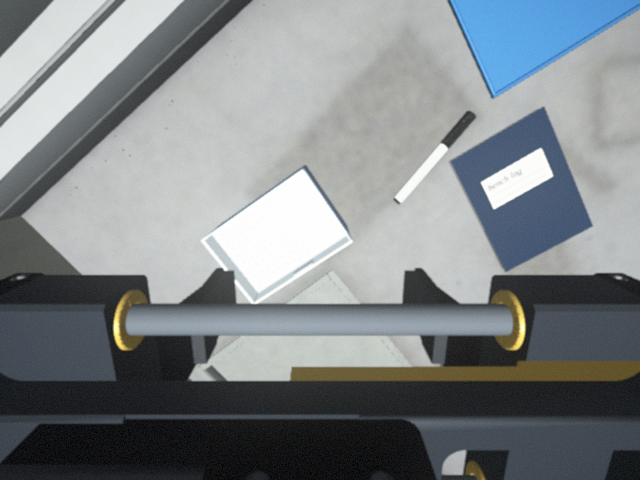

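```bash
python3 - <<'E'
from h import *
p,d=snap('top','top1')
for n in ['dish_0','magazine','follower','catch_front','catch_back','tag_rack','tag_yellow','tag_red','tag_green','tag_green_hole','blue_tray','staining_jar','sample_cup']:
    for q in spotter.trace('top',n)[:6]:
        P=maskpts('top',q['mask'],d)
        if len(P)==0: print(n,'nodepth');continue
        print(n,round(q['conf'],2),np.round(q['centre'],1),q['mask'].sum(),'med',np.round(np.median(P,0),4),'zmax',np.round(np.percentile(P[:,2],[5,50,95,99]),3))
        if n in('magazine','tag_rack','blue_tray','tag_green','tag_yellow','tag_red') and q['conf']>.5:
            rr=cv2.minAreaRect((P[:,:2]*1000).astype(np.float32)); print('   rect',rr)
            np.save(f'pics/m_{n}.npy',P)
c=p[190:300,280:460]; cv2.imwrite('pics/topcrop.png',cv2.resize(c[:,:,::-1],None,fx=4.4,fy=4.4,interpolation=cv2.INTER_CUBIC))
E
```

```text
dish_0 0.96 [264.2 277.4] 600 med [0.4043 0.1056 0.0156] zmax [0.011 0.016 0.02  0.022]
dish_0 0.91 [185.9 265.8] 595 med [0.439  0.2985 0.0157] zmax [0.011 0.016 0.02  0.021]
dish_0 0.83 [237.5 257.7] 597 med [0.4547 0.1662 0.0158] zmax [0.011 0.016 0.02  0.021]
dish_0 0.69 [224.7 295.7] 592 med [0.3571 0.2039 0.0159] zmax [0.012 0.016 0.02  0.021]
catch_front 0.71 [330.5 272.8] 52 med [ 0.4174 -0.0617  0.1205] zmax [0.116 0.12  0.126 0.127]
catch_front 0.31 [334.3 251.7] 3539 med [ 0.4725 -0.0687  0.0126] zmax [0.007 0.013 0.126 0.136]
catch_back 0.67 [314.2 235.8] 116 med [ 0.5095 -0.032   0.1193] zmax [0.106 0.119 0.125 0.127]
tag_rack 0.68 [410.7 231.6] 1367 med [ 0.5189 -0.2809  0.0517] zmax [0.004 0.052 0.057 0.059]
   rect ((530.7965087890625, -289.195068359375), (90.4787826538086, 137.04747009277344), 0.18379412591457367)
tag_yellow 0.5 [405.5 225.9] 193 med [ 0.533  -0.2426  0.0994] zmax [0.048 0.099 0.128 0.13 ]
tag_red 0.47 [417.3 227.9] 226 med [ 0.5291 -0.2845  0.0967] zmax [0.05  0.097 0.128 0.131]
tag_red 0.37 [236.4 259.4] 603 med [0.4546 0.1663 0.0158] zmax [0.011 0
[... 404 characters left out ...]
1826114654541)
tag_green_hole 0.72 [362.5 239.2] 243 med [ 0.4929 -0.1454  0.122 ] zmax [0.058 0.122 0.158 0.16 ]
blue_tray 0.83 [215.8 284.8] 7537 med [0.3897 0.2328 0.0009] zmax [-0.003  0.001  0.006  0.008]
   rect ((401.6794128417969, 213.79611206054688), (201.38897705078125, 331.3348693847656), 8.901701927185059)
staining_jar 0.87 [482.9 242.7] 706 med [ 0.5022 -0.4382  0.0796] zmax [0.013 0.08  0.087 0.088]
staining_jar 0.25 [463.3 208. ] 559 med [ 0.5883 -0.3985  0.0637] zmax [0.027 0.064 0.068 0.069]
sample_cup 0.73 [457.4 207.5] 579 med [ 0.5876 -0.3967  0.0636] zmax [0.016 0.064 0.068 0.069]
sample_cup 0.17 [261.2 276. ] 600 med [0.4058 0.1053 0.0156] zmax [0.011 0.016 0.02  0.022]
```

View pics/topcrop.png

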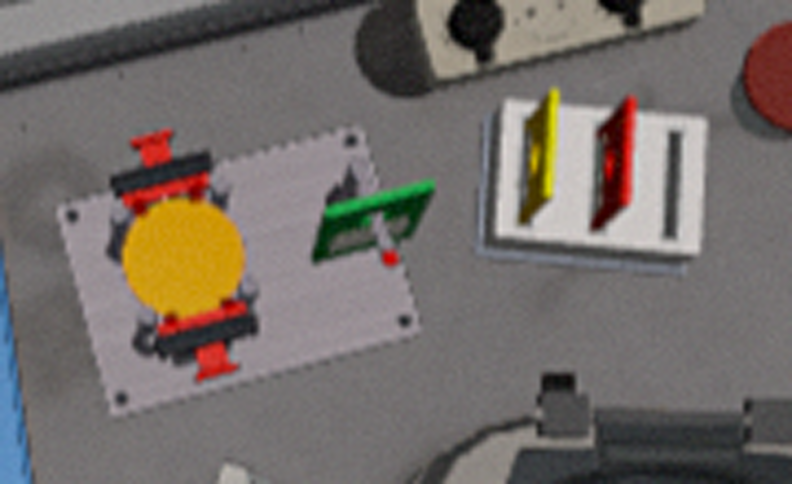

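>>> move_arm(
  series=[
    [[0,0,-0.615,0.31,-0.958,0.065,1],[0,0,-0.615,0.31,-0.958,0.065,1],[0,0,-0.615,0.31,-0.958,0.065,1],[0,0,-0.615,0.31,-0.958,0.065,1],[0,0,-0.615,0.31,-0.958,0.065,1],[0,0,-0.615,0.31,-0.958,0.065,1],[0,0,-0.615,0.31,-0.958,0.065,1],[0,0,-0.615,0.31,-0.958,0.065,1],[0,0,-0.615,0.31,-0.958,0.065,1],[0,0,-0.615,0.31,-0.958,0.065,1]],
  ],
)

```text
time_s: 2.1
tcp_pos: [0.4306, -0.0135, 0.3337]
ee_rot: [[0.009, -0.957, -0.29], [0.002, -0.29, 0.957], [-1.0, -0.009, -0.001]]
wrist_force: [1.9, 0.9, 0.1]
gripper_width: 1.001
```

```bash
python3 - <<'E'
from h import *
p,d=snap('wrist','w1')
state()
E
```

```text
t 2.15 tcp [ 0.4318 -0.019   0.3341] F [ 2.9 -2.2  2.7] g 1.001
[[0.009, -0.96, -0.28], [-0.001, -0.28, 0.96], [-1.0, -0.008, -0.003]] [ 19.3   0.7 -20.9   0.2 -68.   -3.1]
```

View pics/w1.png

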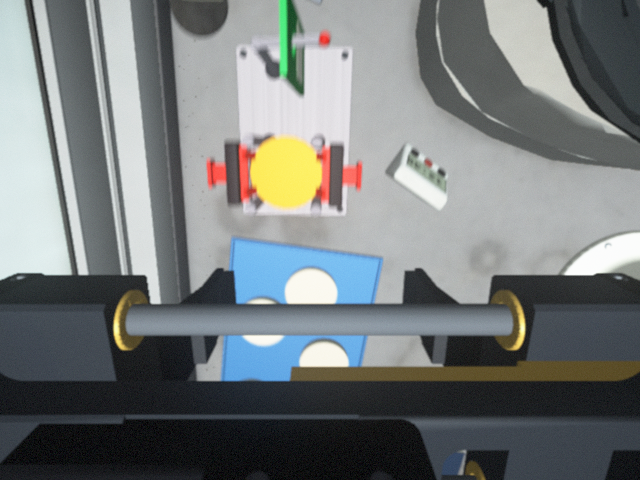

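```bash
cat >> h.py <<'E'
def ray_at_z(cam,px,z,cp=None):
    cp=cp or viewer.camera_params(cam)
    K=np.array(cp['mtx']);T=np.array(cp['pose']); px=np.atleast_2d(px).astype(float)
    v=np.stack([(px[:,0]-K[0,2])/K[0,0],(px[:,1]-K[1,2])/K[1,1],np.ones(len(px))],1)@T[:3,:3].T
    s=(z-T[2,3])/v[:,2]
    return T[:3,3]+v*s[:,None]
def comps(mask,amin=15):
    n,l,st,c=cv2.connectedComponentsWithStats(mask.astype(np.uint8))
    return [(st[i,4],c[i],st[i,:4],l==i) for i in range(1,n) if st[i,4]>=amin]
def hsv(p): return cv2.cvtColor(p,cv2.COLOR_RGB2HSV)
E
python3 - <<'E'
from h import *
s=state()
cp=viewer.camera_params('wrist')
p,d=snap('wrist','w2')
H=hsv(p); h,sa,v=H[...,0].astype(int),H[...,1],H[...,2]
for name,m,z in [('orange',(h>14)&(h<32)&(sa>150)&(v>120),.1095),('red',((h<8)|(h>172))&(sa>150)&(v>90),.125),('green',(h>45)&(h<80)&(sa>120),.158)]:
    m=m.copy(); m[270:]=0
    for a,c,b,mm in comps(m):
        P=maskpts('wrist',mm,d)
        print(name,a,np.round(c,1),b,'ray',np.round(ray_at_z('wrist',c,z,cp),4),'dep',np.round(np.median(P,0),4),np.round(np.percentile(P[:,2],[2,50,98]),4))
E
```

```text
t 2.15 tcp [ 0.4318 -0.019   0.3341] F [ 2.9 -2.2  2.7] g 1.001
[[0.009, -0.96, -0.28], [-0.001, -0.28, 0.96], [-1.0, -0.008, -0.003]] [ 19.3   0.7 -20.9   0.2 -68.   -3.1]
orange 3703 [283.9 182.7] [250 148  71  69] ray [[ 0.4744 -0.0446  0.1095]] dep [ 0.4741 -0.0412  0.1086] [0.1071 0.1086 0.1101]
red 100 [320.6  51.7] [316  46  10  12] ray [[ 0.4716 -0.1562  0.125 ]] dep [ 0.4704 -0.1505  0.1354] [0.133  0.1354 0.1371]
red 555 [244.2 183.4] [237 157  18  55] ray [[ 0.5069 -0.0362  0.125 ]] dep [ 0.5072 -0.0323  0.1201] [0.1126 0.1201 0.124 ]
red 322 [322.6 186.7] [315 159  13  52] ray [[ 0.4394 -0.053   0.125 ]] dep [ 0.4379 -0.0454  0.1205] [0.1151 0.1205 0.1252]
red 355 [215.4 184.1] [207 172  19  26] ray [[ 0.5312 -0.0284  0.125 ]] dep [ 0.5319 -0.0247  0.1206] [0.1184 0.1206 0.1259]
red 301 [350.8 184.9] [341 172  19  27] ray [[ 0.416  -0.0616  0.125 ]] dep [ 0.4142 -0.0581  0.1206] [0.1185 0.1206 0.1255]
green 1173 [283.3  43.7] [276   0  21  91] ray [[ 0.4963 -0.1464  0.158 ]] dep [ 0.4978 -0.1469  0.1553] [0.106  0.1553 0.1582]
```

>>> move_arm(
  series=[
    [[0,0,0.1,0,0,0,1],[0,0,0,0,0,0,1]],
  ],
)

```text
time_s: 2.45
tcp_pos: [0.4309, -0.0163, 0.3335]
ee_rot: [[0.008, -0.955, -0.296], [0.001, -0.296, 0.955], [-1.0, -0.008, -0.001]]
wrist_force: [1.0, 0.1, -0.8]
gripper_width: 0.999
```

```bash
cat > mag.py <<'E'
from h import *
def mag():
    cp=viewer.camera_params('wrist')
    p,d=snap('wrist','wm')
    cp2=viewer.camera_params('wrist'); print('drift',np.abs(np.array(cp['pose'])-cp2['pose']).max())
    H=hsv(p); h,sa,v=H[...,0].astype(int),H[...,1],H[...,2]
    for name,m,z in [('orange',(h>14)&(h<32)&(sa>150)&(v>120),.1095),('red',((h<8)|(h>172))&(sa>150)&(v>90),.1205),('green',(h>45)&(h<80)&(sa>120),.158)]:
        m=m.copy(); m[270:]=0
        for a,c,b,mm in comps(m,60):
            P=maskpts('wrist',mm,d)
            print(name,a,np.round(c,1),b,'ray',np.round(ray_at_z('wrist',c,z,cp),4),'dep',np.round(np.median(P,0),4),np.round(np.percentile(P[:,2],[2,50,98]),4))
    return p,d,cp
E
python3 - <<'E'
from mag import *
state(); p,d,cp=mag(); state()
E
```

```text
t 2.45 tcp [ 0.4309 -0.0163  0.3335] F [ 1.   0.1 -0.8] g 0.999
[[0.008, -0.955, -0.296], [0.001, -0.296, 0.955], [-1.0, -0.008, -0.001]] [ 19.6   0.6 -21.    0.1 -67.9  -2.4]
drift 0.00048747499998552657
orange 3727 [284.2 178.2] [250 143  71  70] ray [[ 0.4745 -0.0449  0.1095]] dep [ 0.4749 -0.0444  0.1092] [0.1077 0.1092 0.1108]
red 105 [323.6  46.5] [319  41  10  12] ray [[ 0.4719 -0.1575  0.1205]] dep [ 0.4708 -0.1535  0.1361] [0.134  0.1361 0.1378]
red 555 [244.2 178.3] [238 152  17  55] ray [[ 0.5079 -0.0356  0.1205]] dep [ 0.5081 -0.0351  0.1208] [0.1132 0.1208 0.1249]
red 322 [323.3 181.7] [315 155  15  52] ray [[ 0.4395 -0.0538  0.1205]] dep [ 0.4388 -0.051   0.121 ] [0.1155 0.121  0.126 ]
red 359 [215.3 178.5] [207 166  19  26] ray [[ 0.5325 -0.0277  0.1205]] dep [ 0.5326 -0.0279  0.1212] [0.119  0.1212 0.1263]
red 301 [351.7 181.5] [341 169  20  26] ray [[ 0.4154 -0.0615  0.1205]] dep [ 0.4148 -0.0611  0.1212] [0.1191 0.1212 0.1261]
green 1122 [286.2  39.7] [279   0  20  84] ray [[ 0.4959 -0.1451  0.158 ]] dep [ 0.498  -0.1481  0.1557] [0.1098 0.1557 0.1589]
t 2.5 tcp [ 0.4308 -0.0161  0.3334] F [-0.5  0.3 -0.7] g 1.004
[[0.008, -0.955, -0.297], [0.001, -0.297, 0.955], [-1.0, -0.008, -0.001]] [ 19.7   0.6 -21.    0.1 -67.9  -2.4]
```

```bash
python3 - <<'E'
from h import *
d=np.load('pics/top1.npy'); P=maskpts('top',np.ones_like(d,bool),d)
for y in [.3,.2,.1,0,-.15,-.28]:
    q=P[abs(P[:,1]-y)<.01]
    print(y,[(z,round(q[q[:,2]>z][:,0].min(),3)if 0 else [round(a,3) for a in np.sort(q[(q[:,2]>z)&(q[:,0]>.52)][:,0])[:1]]) for z in (.05,.1,.15,.2,.3)])
P=np.load('pics/m_tag_rack.npy')
for zr in [(.05,.06),(.001,.008)]:
    q=P[(P[:,2]>zr[0])&(P[:,2]<zr[1])]; print(len(q),cv2.minAreaRect((q[:,:2]*1000).astype(np.float32)))
E
```

```text
0.3 [(0.05, [np.float64(0.522)]), (0.1, [np.float64(0.557)]), (0.15, [np.float64(0.566)]), (0.2, [np.float64(0.568)]), (0.3, [np.float64(0.568)])]
0.2 [(0.05, [np.float64(0.549)]), (0.1, [np.float64(0.584)]), (0.15, [np.float64(0.594)]), (0.2, [np.float64(0.595)]), (0.3, [np.float64(0.595)])]
0.1 [(0.05, [np.float64(0.576)]), (0.1, [np.float64(0.61)]), (0.15, [np.float64(0.621)]), (0.2, [np.float64(0.621)]), (0.3, [np.float64(0.622)])]
0 [(0.05, [np.float64(0.602)]), (0.1, [np.float64(0.637)]), (0.15, [np.float64(0.648)]), (0.2, [np.float64(0.648)]), (0.3, [np.float64(0.648)])]
-0.15 [(0.05, [np.float64(0.521)]), (0.1, [np.float64(0.521)]), (0.15, [np.float64(0.685)]), (0.2, [np.float64(0.688)]), (0.3, [np.float64(0.689)])]
-0.28 [(0.05, [np.float64(0.52)]), (0.1, [np.float64(0.52)]), (0.15, [np.float64(0.723)]), (0.2, [np.float64(0.724)]), (0.3, [np.float64(0.724)])]
856 ((530.8507080078125, -285.8556823730469), (119.18987274169922, 80.34973907470703), 85.8732681274414)
99 ((504.64739990234375, -265.202880859375), (143.08909606933594, 67.91059875488281), 51.352928161621094)
```

>>> move_arm(
  series=[
    [[0,0,-0.15,0.25,-0.54,-0.15,1],[0,0,0,0.25,-0.54,-0.15,1],[0,0,0,0.25,-0.54,-0.15,1],[0,0,0,0.25,-0.54,-0.15,1],[0,0,0,0,0,0,1],[0,0,0,0,0,0,1]],
  ],
)

```text
time_s: 3.25
tcp_pos: [0.4937, -0.1395, 0.2969]
ee_rot: [[0.01, -0.955, -0.297], [0.003, -0.297, 0.955], [-1.0, -0.01, -0.001]]
wrist_force: [-0.5, 0.1, 0.2]
gripper_width: 1.002
```

```bash
python3 - <<'E'
from mag import *
state(); snap('wrist','w3')
E
```

```text
t 3.25 tcp [ 0.4937 -0.1395  0.2969] F [-0.5  0.1  0.2] g 1.002
[[0.01, -0.955, -0.297], [0.003, -0.297, 0.955], [-1.0, -0.01, -0.001]] [  2.3  10.7 -14.8  -0.1 -63.9  15. ]
```

View pics/w3.png

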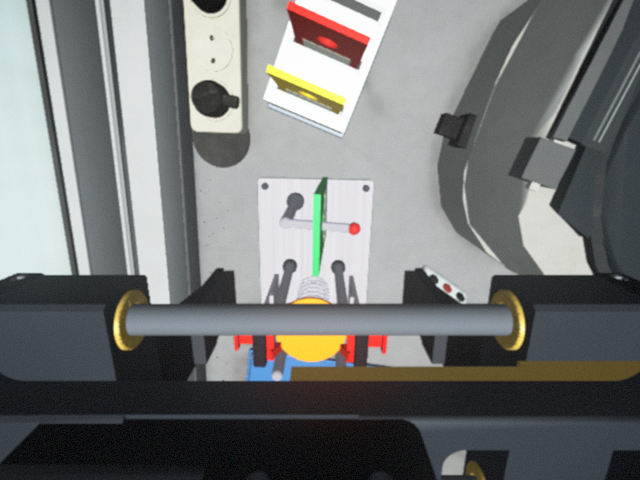

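>>> move_arm(
  series=[
    [[0,0,-0.1,0.07,-0.12,-0.5,1],[0,0,0,0,0,-0.5,1],[0,0,0,0,0,-0.4,1],[0,0,0,0,0,-0.1,1],[0,0,0,0,0,0,1]],
  ],
)

```text
time_s: 3.92
tcp_pos: [0.4987, -0.141, 0.2091]
ee_rot: [[0.019, -0.956, -0.294], [0.002, -0.294, 0.956], [-1.0, -0.019, -0.003]]
wrist_force: [-0.3, -0.3, 1.1]
gripper_width: 1.001
```

```bash
python3 - <<'E'
from mag import *
state(); snap('wrist','w4')
E
```

```text
t 3.925 tcp [ 0.4987 -0.141   0.2091] F [-0.3 -0.3  1.1] g 1.001
[[0.019, -0.956, -0.294], [0.002, -0.294, 0.956], [-1.0, -0.019, -0.003]] [  2.1  15.9 -21.7  -0.1 -51.3  15. ]
```

View pics/w4.png

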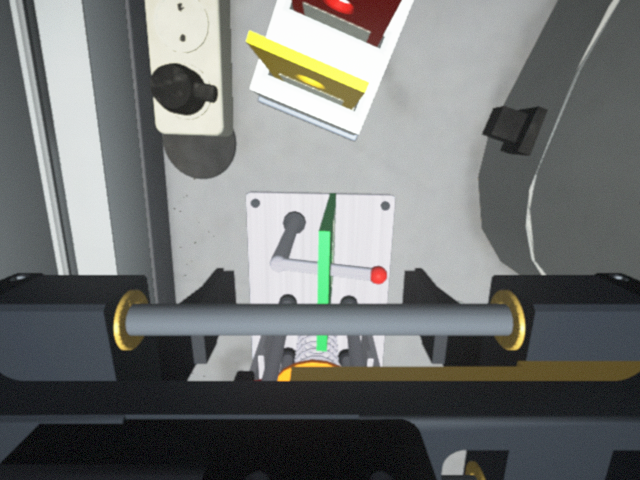

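>>> move_arm(
  series=[
    [[0,0.136,-0.125,0,-0.1,-0.03,1],[0,0,0,0,0,0,0],[0,0,0,0,0,0,0],[0,0,0,0,0,0,0],[0,0,0,0,0,0,0],[0,0,0,0,0,0,0],[0,0,0,0,0,0,0],[0,0,0,0,0,0,0]],
  ],
)

```text
time_s: 4.97
tcp_pos: [0.4999, -0.1475, 0.2101]
ee_rot: [[0.004, -0.961, -0.276], [0.002, -0.276, 0.961], [-1.0, -0.005, 0.001]]
wrist_force: [-0.3, -0.5, -1.1]
gripper_width: 0.287
```

>>> move_arm(
  series=[
    [[0,0,0,0,0,-0.03,0],[0,0,0,0,0,0,0],[0,0,0,0,0,0,0],[0,0,0,0,0,0,0],[0,0,0,0,0,0,0]],
  ],
)

```text
time_s: 5.6
tcp_pos: [0.5, -0.1475, 0.208]
ee_rot: [[0.004, -0.961, -0.276], [0.002, -0.276, 0.961], [-1.0, -0.005, 0.001]]
wrist_force: [0.1, -0.2, 0.8]
gripper_width: 0.055
```

>>> move_arm(
  series=[
    [[0,0,0,0,0,0.09,0],[0,0,0,0,0,0,0],[0,0,0,-0.16,-0.046,0.043,0],[0,0,0,-0.16,-0.046,0.043,0]],
  ],
)

```text
time_s: 6.1
tcp_pos: [0.4797, -0.1531, 0.2189]
ee_rot: [[0.003, -0.961, -0.276], [0.002, -0.276, 0.961], [-1.0, -0.004, 0.001]]
wrist_force: [0.6, -0.1, -0.9]
gripper_width: 0.055
```

```bash
python3 - <<'E'
from mag import *
state(); snap('wrist','w5')
E
```

```text
t 6.1 tcp [ 0.4797 -0.1531  0.2189] F [ 0.6 -0.1 -0.9] g 0.055
[[0.003, -0.961, -0.276], [0.002, -0.276, 0.961], [-1.0, -0.004, 0.001]] [  0.7  14.2 -22.5  -0.2 -53.1  15.4]
```

View pics/w5.png

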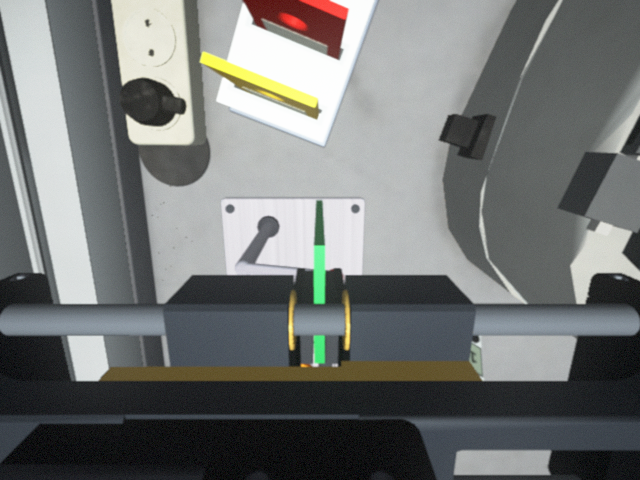

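>>> move_arm(
  series=[
    [[0,0,0,-0.16,-0.046,0.043,0],[0,0,0,-0.16,-0.046,0.043,0],[0,0,0,-0.16,-0.046,0.043,0],[0,0,0,-0.16,-0.046,0.043,0],[0,0,0,0,0,0,0]],
  ],
)

```text
time_s: 6.78
tcp_pos: [0.4364, -0.1654, 0.2308]
ee_rot: [[0.003, -0.962, -0.275], [0.002, -0.275, 0.962], [-1.0, -0.004, 0.001]]
wrist_force: [0.2, 0.3, -0.7]
gripper_width: 0.054
```

```bash
python3 - <<'E'
from h import *
state(); p,d=snap('top','top6'); c=p[190:300,300:460]; cv2.imwrite('pics/t6.png',cv2.resize(c[:,:,::-1],None,fx=5,fy=5,interpolation=cv2.INTER_CUBIC))
E
```

```text
t 6.775 tcp [ 0.4364 -0.1654  0.2308] F [ 0.2  0.3 -0.7] g 0.054
[[0.003, -0.962, -0.275], [0.002, -0.275, 0.962], [-1.0, -0.004, 0.001]] [ -0.8  10.  -26.2  -0.2 -53.6  16.9]
```

View pics/t6.png

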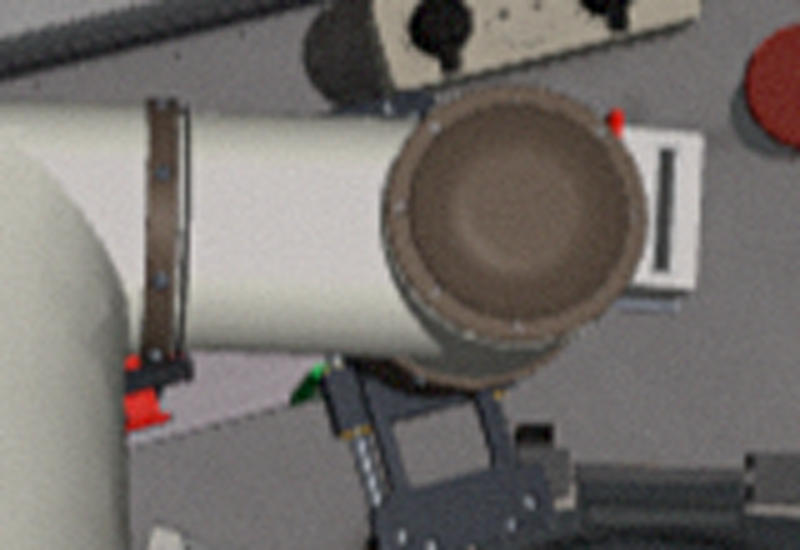

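```bash
python3 - <<'E'
from h import *
d=np.load('pics/top1.npy'); P=maskpts('top',np.ones_like(d,bool),d)
for x0 in np.arange(.2,.5,.05):
    q=P[(abs(P[:,0]-x0)<.025)&(P[:,1]<-.1)&(P[:,1]>-.45)]; print(round(x0,2),q[:,2].max().round(3))
E
```

```text
0.2 0.288
0.25 0.294
0.3 0.288
0.35 0.197
0.4 0.19
0.45 0.138
```

>>> move_arm(
  series=[
    [[0,0,0,0,0,0.72,0],[0,0,0,0,0,0.72,0],[0,0,0,0,0,0.72,0],[0,0,0.97,0.063,-0.25,0,0],[0,0,0.97,0.063,-0.25,0,0],[0,0,0.97,0.063,-0.25,0,0],[0,0,0.97,0.063,-0.25,0,0],[0,0,0.97,0.063,-0.25,0,0],[0,0,0.97,0.063,-0.25,0,0],[0,0,0.97,0.063,-0.25,0,0],[0,0,0.97,0.063,-0.25,0,0],[0,0,0.97,0.063,-0.25,0,0],[0,0,0,0,0,0,0],[0,0,0,0,0,0,0]],
  ],
)

```text
time_s: 8.57
tcp_pos: [0.4756, -0.3036, 0.3619]
ee_rot: [[-0.001, -0.033, -0.999], [0.005, -0.999, 0.033], [-1.0, -0.005, 0.002]]
wrist_force: [-0.4, -0.4, 0.4]
gripper_width: 0.054
```

```bash
python3 - <<'E'
from h import *
state(); p,d=snap('wrist','w7')
E
```

```text
t 8.575 tcp [ 0.4756 -0.3036  0.3619] F [-0.4 -0.4  0.4] g 0.054
[[-0.001, -0.033, -0.999], [0.005, -0.999, 0.033], [-1.0, -0.005, 0.002]] [-16.2  13.8  -1.2  -0.3 -75.1 104.4]
```

View pics/w7.png

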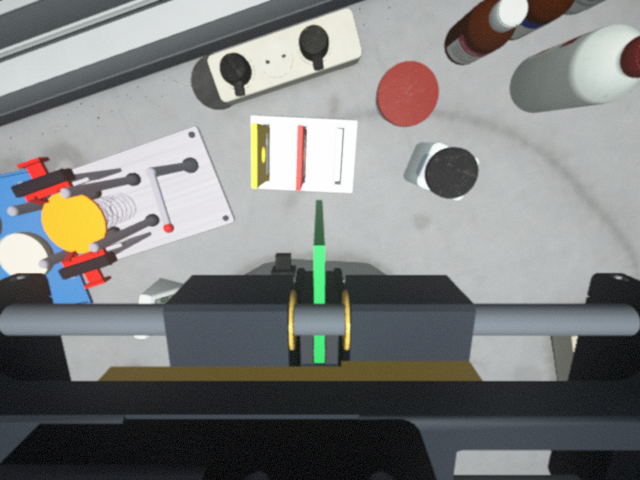

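```bash
cat > rack.py <<'E'
from h import *
def rack(x0,x1,y0,y1,fn):
    cp=viewer.camera_params('wrist'); p,d=snap('wrist',fn)
    c=p[y0:y1,x0:x1]; cv2.imwrite('pics/%s_c.png'%fn,cv2.resize(c[:,:,::-1],None,fx=5,fy=5,interpolation=cv2.INTER_CUBIC))
    H=hsv(p); g=cv2.cvtColor(p,cv2.COLOR_RGB2GRAY)
    T=np.array(cp['pose']);
    v,u=np.mgrid[0:480,0:640]; K=np.array(cp['mtx'])
    W=world('wrist',np.stack([u.ravel(),v.ravel()],1),d.ravel(),cp).reshape(480,640,3)
    roi=np.zeros_like(g,bool); roi[y0:y1,x0:x1]=1
    top=roi&(abs(W[...,2]-.055)<.008)&(H[...,1]<60)&(g>150)
    top=cv2.morphologyEx(top.astype(np.uint8),cv2.MORPH_OPEN,np.ones((3,3)))
    P=ray_at_z('wrist',np.argwhere(top)[:,::-1],.055,cp)
    rr=cv2.minAreaRect((P[:,:2]*1000).astype(np.float32)); print('top',len(P),rr,'z',np.median(W[...,2][top>0]))
    print('W z by', [np.round(np.percentile(W[...,2][top>0],k),4) for k in (5,95)])
    return p,d,cp,W,g
E
python3 - <<'E'
from rack import *
p,d,cp,W,g=rack(240,370,105,205,'w8')
# slot: dark in right part
s=np.zeros_like(g,bool); s[118:192,325:352]=1
print(g[118:192:6,325:355])
E
```

```text
top 5204 ((532.875732421875, -285.0694580078125), (117.27901458740234, 79.942626953125), 85.52594757080078) z 0.054575298144313444
W z by [np.float64(0.0526), np.float64(0.0559)]
[[202 200 191 183 182 180 176 176 172 170 173 171 172 173 170 170 169 168
  168 167 168 173 176 172 171 177 177 172 174 179]
 [254 254 254 254 254 254 254 254 254 254 254 253 253 253 253 254 254 253
  253 254 254 254 254 254 254 254 254 254 254 254]
 [254 254 254 254 254 254 254 254 254 254 252 250 253 254 255 255 255 228
  172 222 251 254 254 254 254 254 254 254 254 254]
 [254 254 254 254 254 254 254 254 254 253 251 252 253 254 254 255 252 212
  181 242 254 254 254 254 254 254 254 254 254 254]
 [254 254 254 254 254 254 254 254 254 253 250 252 254 254 255 255 242 184
  207 247 254 254 254 254 254 254 254 254 254 255]
 [254 254 254 254 254 254 254 254 254 252 251 253 254 254 255 255 230 181
  232 252 254 254 254 254 254 254 254 254 255 253]
 [254 254 254 254 254 254 254 254 253 252 252 254 254 254 255 248 202 189
  244 254 254 254 254 254 254 254 254 254 255 248]
 [254 254 254 254 254 254 254 254 253 251 253 254 254 255 255 241 187 224
  251 254 254 254 254 254 254 254 254 254 254 238]
 [254 254 254 254 254 254 254 254 252 251 253 254 254 255 254 217 181 242
  254 254 254 254 254 254 254 254 254 255 251 226]
 [254 254 254 254 254 254 254 253 251 252 254 254 255 255 246 194 196 247
  254 254 254 254 254 254 254 254 254 255 244 214]
 [254 254 254 254 254 254 254 253 251 253 254 255 255 255 237 181 225 251
  254 254 254 254 254 254 254 254 254 252 231 204]
 [254 254 254 254 254 254 254 253 250 240 225 217 210 202 203 222 248 253
  254 254 254 254 254 254 254 254 255 248 216 195]
 [254 254 254 255 254 255 255 254 255 255 255 255 255 255 255 255 255 254
  254 254 254 255 254 254 254 255 254 236 203 193]]
```

View pics/w8_c.png

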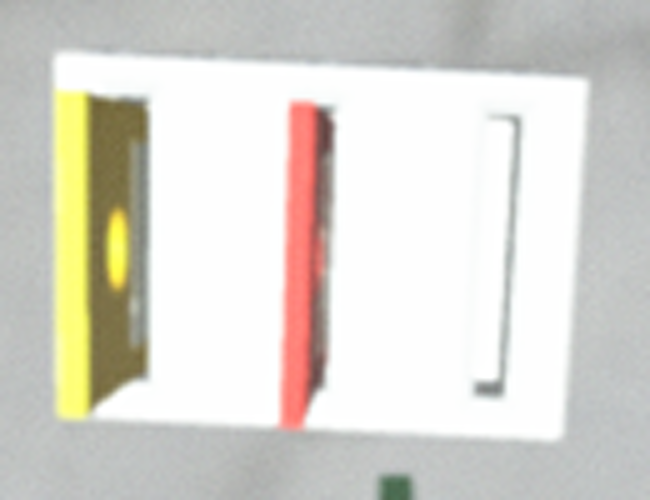

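```bash
python3 - <<'E'
from rack import *
state()
cp=viewer.camera_params('wrist')
p=cv2.imread('pics/w8.png'); 
for px in [(334,148),(343,148),(339,124),(337,183)]:
    print(px, ray_at_z('wrist',px,.055,cp).round(4), ray_at_z('wrist',px,.008,cp).round(4))
d=np.load('pics/w8.npy')
W=world('wrist',[(c,148) for c in range(326,356)],d[148,326:356],cp); print(np.round(W[:,1:],4).tolist())
# yellow / red top edges at z=.128
P=p[:,:,::-1].copy(); H=hsv(P);h,s,v=[H[...,i].astype(int) for i in range(3)]
for n,m in (('y',(h>24)&(h<34)&(s>120)&(v>200)),('r',((h<6)|(h>174))&(s>120)&(v>200)),('g',(h>45)&(h<80)&(s>120)&(v>150))):
    for a,c,b,mm in comps(m,100):
        Q=maskpts('wrist',mm,d); k=Q[:,2]>np.percentile(Q[:,2],98)-.006; px=np.argwhere(mm&(d>0))[k][:,::-1]
        R=ray_at_z('wrist',px,np.median(Q[k][:,2]),cp); l=cv2.fitLine(R[:,:2].astype(np.float32),cv2.DIST_L2,0,.01,.01).ravel()
        print(n,a,c.round(1),np.median(Q[k],0).round(4),R.mean(0).round(4),'yaw',np.degrees(np.arctan2(l[1],l[0])), 'w', cv2.minAreaRect((R[:,:2]*1000).astype(np.float32)))
E
```

```text
t 8.675 tcp [ 0.4756 -0.3035  0.3621] F [-0.4 -0.2 -0.7] g 0.053
[[-0.001, -0.031, -1.0], [0.005, -0.999, 0.031], [-1.0, -0.005, 0.001]] [-16.2  13.8  -1.3  -0.3 -75.1 104.5]
(334, 148) [[ 0.5396 -0.3213  0.055 ]] [[ 0.5386 -0.3231  0.008 ]]
(343, 148) [[ 0.5393 -0.3315  0.055 ]] [[ 0.5383 -0.3345  0.008 ]]
(339, 124) [[ 0.5655 -0.3274  0.055 ]] [[ 0.5675 -0.3299  0.008 ]]
(337, 183) [[ 0.4998 -0.324   0.055 ]] [[ 0.4941 -0.3261  0.008 ]]
[[-0.3122, 0.0545], [-0.3133, 0.0549], [-0.3145, 0.054], [-0.3156, 0.0548], [-0.3167, 0.0556], [-0.3179, 0.0549], [-0.319, 0.0549], [-0.3202, 0.0549], [-0.3214, 0.0531], [-0.3224, 0.0549], [-0.3256, 0.0076], [-0.3269, 0.0081], [-0.3282, 0.0073], [-0.3294, 0.0083], [-0.3307, 0.0075], [-0.3313, 0.0202], [-0.3312, 0.0414], [-0.3317, 0.0531], [-0.3327, 0.054], [-0.3338, 0.0547], [-0.335, 0.0545], [-0.3361, 0.0545], [-0.3372, 0.0553], [-0.3384, 0.0547], [-0.3396, 0.0542], [-0.3407, 0.0546], [-0.3416, 0.0569], [-0.343, 0.0541], [-0.3441, 0.0548], [-0.3505, 0.0002]]
y 289 [254.5 155.8] [ 0.5371 -0.2439  0.1279] [ 0.5368 -0.2439  0.1279] yaw -3.9918923 w ((
[... 734 characters left out ...]
0.1211] yaw -74.59592 w ((439.2593688964844, -55.058807373046875), (7.621356010437012, 46.87101364135742), 15.74819278717041)
r 229 [ 93.2 278.2] [ 0.4146 -0.0621  0.1214] [ 0.4149 -0.0615  0.1214] yaw -38.704063 w ((415.22894287109375, -59.00492477416992), (16.23284912109375, 21.803251266479492), 17.007856369018555)
g 656 [318.8 274.2] [ 0.4902 -0.3036  0.3114] [ 0.49   -0.3037  0.3114] yaw -1.2716388 w ((489.91107177734375, -303.6048889160156), (4.97465705871582, 28.078062057495117), 88.4569091796875)
g 306 [319.  348.6] [ 0.5009 -0.3045  0.3785] [ 0.501  -0.3045  0.3785] yaw 88.3541 w ((500.95166015625, -304.48602294921875), (2.0178449153900146, 2.1471641957759857e-05), 88.40081024169922)
```

>>> move_arm(
  series=[
    [[-0.036,0,-0.34,0.3,-0.13,0,0],[0,0,0,0.3,-0.13,0,0],[0,0,0,0.3,-0.13,0,0],[0,0,0,0,0,-0.55,0],[0,0,0,0,0,-0.55,0],[0,0,0,0,0,-0.55,0],[0,0,0,0,0,-0.2,0],[0,0,0,0,0,0,0],[0,0,0,0,0,0,0]],
  ],
)

```text
time_s: 9.8
tcp_pos: [0.5324, -0.3239, 0.2535]
ee_rot: [[0.008, -0.082, -0.997], [-0.004, -0.997, 0.082], [-1.0, 0.003, -0.008]]
wrist_force: [-0.2, -0.2, -0.6]
gripper_width: 0.05
```

```bash
python3 - <<'E'
from h import *
s=state(); print(np.degrees(np.arctan2(s['ee_rot'][1][1],s['ee_rot'][0][1])))
p,d=snap('wrist','w9')
E
```

```text
t 9.8 tcp [ 0.5324 -0.3239  0.2535] F [-0.2 -0.2 -0.6] g 0.05
[[0.008, -0.082, -0.997], [-0.004, -0.997, 0.082], [-1.0, 0.003, -0.008]] [-1.640e+01  2.330e+01 -3.400e+00  1.000e-01 -6.280e+01  1.017e+02]
-94.69555037388753
```

View pics/w9.png

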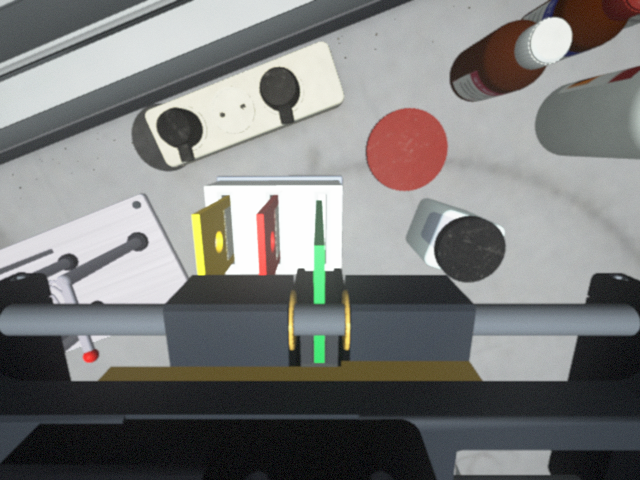

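>>> move_arm(
  series=[
    [[0.03,0.057,0,-0.04,-0.05,0,0],[0,0,0,0,0,0,0],[0,0,0,0,0,-0.2,0],[0,0,0,0,0,0,0]],
  ],
)

```text
time_s: 10.35
tcp_pos: [0.5303, -0.3275, 0.2431]
ee_rot: [[0.003, -0.082, -0.997], [-0.001, -0.997, 0.082], [-1.0, 0.0, -0.003]]
wrist_force: [0.1, 0.3, 0.1]
gripper_width: 0.055
```

```bash
python3 - <<'E'
from h import *
state()
cp=viewer.camera_params('wrist')
p,d=snap('wrist','w10')
c=p[150:300,180:380]; cv2.imwrite('pics/w10c.png',cv2.resize(c[:,:,::-1],None,fx=4,fy=4,interpolation=cv2.INTER_CUBIC))
E
```

```text
t 10.35 tcp [ 0.5303 -0.3275  0.2431] F [0.1 0.3 0.1] g 0.055
[[0.003, -0.082, -0.997], [-0.001, -0.997, 0.082], [-1.0, 0.0, -0.003]] [-16.8  23.9  -4.   -0.  -61.9 102.1]
```

View pics/w10c.png

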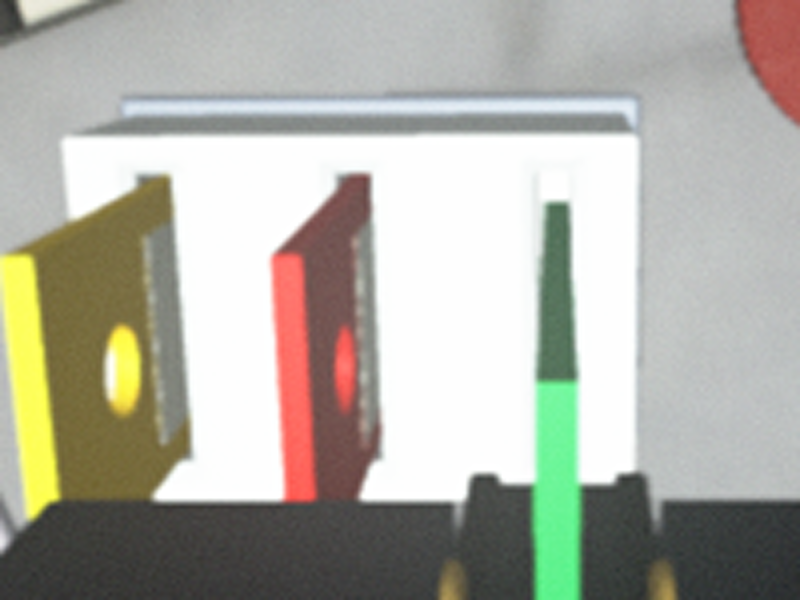

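>>> move_arm(
  series=[
    [[0,0,0,0,0,-0.2,0],[0,0,0,0,0,-0.2,0],[0,0,0,0,0,-0.2,0],[0,0,0,0,0,-0.15,0],[0,0,0,0,0,0,0]],
  ],
)

```text
time_s: 11.02
tcp_pos: [0.5303, -0.3274, 0.1946]
ee_rot: [[0.003, -0.082, -0.997], [-0.001, -0.997, 0.082], [-1.0, 0.001, -0.003]]
wrist_force: [0.1, -0.0, -0.0]
gripper_width: 0.059
```

>>> move_arm(
  series=[
    [[0,0,0,0,0,-0.15,0],[0,0,0,0,0,-0.1,0],[0,0,0,0,0,0,0]],
  ],
)

```text
time_s: 11.4
tcp_pos: [0.5306, -0.3276, 0.179]
ee_rot: [[0.004, -0.082, -0.997], [-0.001, -0.997, 0.082], [-1.0, 0.001, -0.004]]
wrist_force: [0.8, 0.1, -0.8]
gripper_width: 0.06
```

>>> move_arm(
  series=[
    [[0,0,0,0,0,-0.02,0.06],[0,0,0,0,0,0,0.2],[0,0,0,0,0,0,0.2],[0,0,0,0,0,0,0.2],[0,0,0,0,0,0.3,0.2],[0,0,0,0,0,0.6,0.2],[0,0,0,0,0,0.6,0.2],[0,0,0,0,0,0,0.2]],
  ],
)

```text
time_s: 12.4
tcp_pos: [0.5308, -0.3278, 0.2716]
ee_rot: [[0.005, -0.082, -0.997], [-0.003, -0.997, 0.082], [-1.0, 0.002, -0.006]]
wrist_force: [-0.2, -0.1, -0.6]
gripper_width: 0.199
```

```bash
python3 - <<'E'
from h import *
state()
p,d=snap('wrist','w11')
E
```

```text
t 12.4 tcp [ 0.5308 -0.3278  0.2716] F [-0.2 -0.1 -0.6] g 0.199
[[0.005, -0.082, -0.997], [-0.003, -0.997, 0.082], [-1.0, 0.002, -0.006]] [-1.680e+01  2.260e+01 -1.700e+00  1.000e-01 -6.530e+01  1.021e+02]
```

View pics/w11.png

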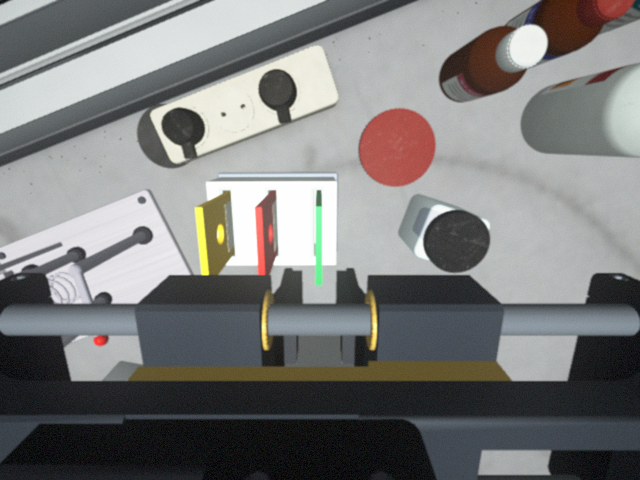

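>>> move_arm(
  series=[
    [[0,0,-1,-0.05,0.407,0.05,0.87],[0,0,-1,-0.05,0.407,0.05,0.87],[0,0,-1,-0.05,0.407,0.05,0.87],[0,0,-1,-0.05,0.407,0.05,0.87],[0,0,-1,-0.05,0.407,0.05,0.87],[0,0,-1,-0.05,0.407,0.05,0.87],[0,0,-1,-0.05,0.407,0.05,0.87],[0,0,-1,-0.05,0.407,0.05,0.87],[0,0,-1,-0.05,0.407,0.05,0.87],[0,0,-1,-0.05,0.407,0.05,0.87],[0,0,-1,-0.05,0.407,0.05,0.87],[0,0,-1,-0.05,0.407,0.05,0.87],[0,0,-1,-0.05,0.407,0.05,0.87],[0,0,-1,-0.05,0.407,0.05,0.87],[0,0,-1,-0.05,0.407,0.05,0.87],[0,0,-1,-0.05,0.407,0.05,0.87],[0,0,-1,-0.05,0.407,0.05,0.87],[0,0,-1,-0.05,0.407,0.05,0.87],[0,0,-1,-0.05,0.407,0.05,0.87],[0,0,-0.9,-0.05,0.407,0.05,0.87]],
  ],
)

```text
time_s: 14.95
tcp_pos: [0.4548, 0.1749, 0.3042]
ee_rot: [[-0.006, -0.178, 0.984], [0.025, 0.984, 0.178], [-1.0, 0.025, -0.002]]
wrist_force: [0.1, -0.5, 0.7]
gripper_width: 0.868
```

>>> move_arm(
  series=[
    [[0,0,0,0,0,0,0.87],[0,0,0,0,0,0,0.87]],
  ],
)

```text
time_s: 15.2
tcp_pos: [0.4539, 0.1754, 0.3023]
ee_rot: [[-0.01, -0.181, 0.983], [0.023, 0.983, 0.182], [-1.0, 0.024, -0.006]]
wrist_force: [1.0, 0.4, 0.9]
gripper_width: 0.87
```

```bash
cat > dish.py <<'E'
from h import *
def dishes(fn='wd'):
    s=r.sense(); R=np.array(s['ee_rot']); print('t',s['time_s'],'tcp',np.round(s['tcp_pos'],4),'ax',np.round(R[:,0],4),'yaw',round(np.degrees(np.arctan2(R[1,1],R[0,1])),2))
    cp=viewer.camera_params('wrist'); p,d=snap('wrist',fn)
    for q in spotter.trace('wrist','dish_0'):
        m=q['mask']; 
        if m.sum()<200: continue
        cs,_=cv2.findContours(m.astype(np.uint8),cv2.RETR_EXTERNAL,cv2.CHAIN_APPROX_NONE); c=max(cs,key=len)[:,0,:]
        W=ray_at_z('wrist',c,.016,cp)[:,:2]
        (x,y),rad=cv2.minEnclosingCircle((W*1000).astype(np.float32))
        # lsq circle
        A=np.c_[2*W,np.ones(len(W))]; sol=np.linalg.lstsq(A,(W**2).sum(1),rcond=None)[0]; rr=np.sqrt(sol[2]+sol[0]**2+sol[1]**2)
        P=maskpts('wrist',m,d)
        print(round(q['conf'],2),np.round(q['centre']),int(m.sum()),'enc',round(x/1000,4),round(y/1000,4),round(rad,1),'lsq',np.round(sol[:2],4),round(rr*1000,1),'z',np.round(np.median(P[:,2]),4), 'med',np.round(np.median(P,0)[:2],4))
    return p,d,cp
E
python3 - <<'E'
from dish import *
dishes('w12')
E
```

```text
t 15.2 tcp [0.4539 0.1754 0.3023] ax [-0.0098  0.0225 -0.9997] yaw 100.46
0.74 [356. 128.] 3397 enc 0.3605 0.2044 35.0 lsq [0.3601 0.2045] 33.9 z 0.0171 med [0.3598 0.2043]
0.61 [257. 157.] 3269 enc 0.4084 0.1076 35.1 lsq [0.408  0.1071] 34.0 z 0.0171 med [0.4074 0.1068]
0.59 [421. 216.] 2847 enc 0.4406 0.2999 35.7 lsq [0.4406 0.2996] 34.6 z 0.0172 med [0.4402 0.2989]
```

View pics/w12.png

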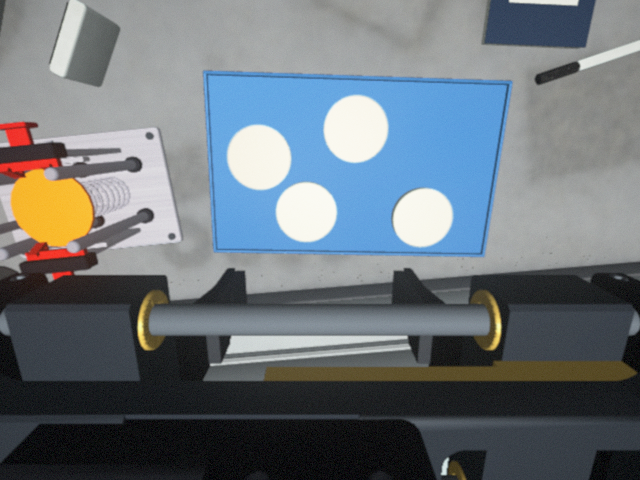

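>>> move_arm(
  series=[
    [[-0.16,-0.07,0.7,-0.25,-0.38,-0.2,0.87],[0,0,0,-0.25,-0.38,-0.6,0.87],[0,0,0,-0.25,-0.38,-0.9,0.87],[0,0,0,0,0,-0.9,0.87],[0,0,0,0,0,-0.4,0.87],[0,0,0,0,0,0,0.87]],
  ],
)

```text
time_s: 16.05
tcp_pos: [0.4079, 0.1007, 0.1194]
ee_rot: [[0.004, -0.277, 0.961], [0.001, 0.961, 0.277], [-1.0, 0.0, 0.004]]
wrist_force: [0.6, 1.0, 0.1]
gripper_width: 0.87
```

>>> move_arm(
  series=[
    [[0,0.03,0,0,0.11,-0.2,0.87],[0,0,0,0,0,-0.3,0.87],[0,0,0,0,0,-0.2,0.87],[0,0,0,0,0,0,0.87]],
  ],
)

```text
time_s: 16.55
tcp_pos: [0.4114, 0.1101, 0.0791]
ee_rot: [[0.008, -0.277, 0.961], [0.007, 0.961, 0.277], [-1.0, 0.005, 0.01]]
wrist_force: [-0.5, -1.2, -0.3]
gripper_width: 0.871
```

>>> move_arm(
  series=[
    [[-0.05,0.057,0,-0.057,-0.047,-0.02,0.87],[0,0,0,0,0,0,0.87]],
  ],
)

```text
time_s: 16.8
tcp_pos: [0.4087, 0.108, 0.0791]
ee_rot: [[0.002, -0.278, 0.961], [0.002, 0.961, 0.278], [-1.0, 0.001, 0.003]]
wrist_force: [1.0, 0.8, 0.2]
gripper_width: 0.868
```

>>> move_arm(
  series=[
    [[0,0,0,-0.01,-0.01,-0.035,0.87],[0,0,0,0,0,0,0.5],[0,0,0,0,0,0,0.5],[0,0,0,0,0,0,0.5],[0,0,0,0,0,0,0.5],[0,0,0,0,0,0.3,0.5],[0,0,0,0,0,0.8,0.5],[0,0,0,0,0,0.8,0.5],[0,0,0,0,0,0.8,0.5],[0,0,0,0,0,0,0.5]],
  ],
)

```text
time_s: 18.05
tcp_pos: [0.4072, 0.1067, 0.244]
ee_rot: [[0.002, -0.278, 0.961], [0.001, 0.961, 0.278], [-1.0, 0.001, 0.002]]
wrist_force: [-0.6, 0.7, -0.5]
gripper_width: 0.752
```

```bash
python3 - <<'E'
from dish import *
dishes('w13')
E
```

```text
t 18.05 tcp [0.4072 0.1067 0.244 ] ax [ 0.0016  0.0012 -1.    ] yaw 106.13
0.63 [317. 273.] 10812 enc 0.4737 0.1255 70.9 lsq [0.4599 0.1216] 58.7 z 0.1795 med [0.3931 0.1025]
0.58 [432. 200.] 4322 enc 0.3587 0.2035 36.4 lsq [0.3594 0.2033] 35.0 z 0.0131 med [0.3548 0.2008]
0.48 [488. 272.] 282 enc 0.4129 0.2873 21.8 lsq [0.4167 0.2879] 14.4 z 0.0103 med [0.407  0.2841]
```

View pics/w13.png

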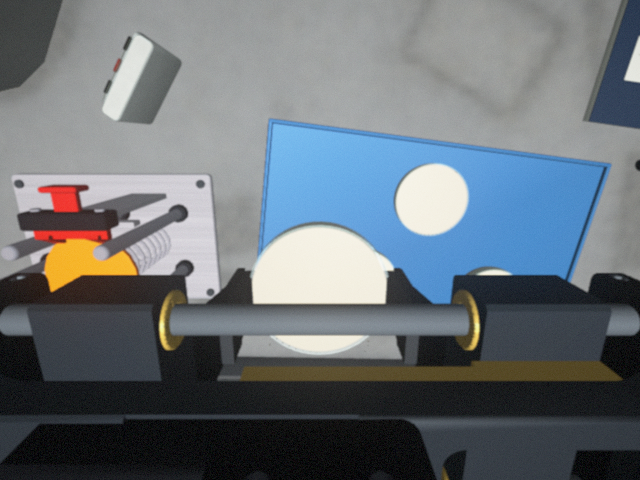

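```bash
cat > held.py <<'E'
from h import *
from scipy.optimize import least_squares
def held(fn,cp=None):
    s=r.sense(); p=cv2.imread('pics/%s.png'%fn)[:,:,::-1]; d=np.load('pics/%s.npy'%fn); cp=cp or viewer.camera_params('wrist')
    t=np.array(s['tcp_pos']); R=np.array(s['ee_rot'])
    v,u=np.mgrid[0:480,0:640]; W=world('wrist',np.stack([u.ravel(),v.ravel()],1),d.ravel(),cp).reshape(480,640,3)
    m=(abs(W[...,2]-(t[2]-.0635))<.006)&(d>0)&(p.min(2)>170); m[272:]=0
    m=cv2.morphologyEx(m.astype(np.uint8),cv2.MORPH_OPEN,np.ones((3,3)))
    zt=np.median(W[...,2][m>0]); pts=[]
    for c in range(258,380):
        k=np.nonzero(m[:,c])[0]
        if len(k): pts.append((c,k[0]-.5))
    pts=np.array([q for q in pts if q[1]<262])
    X=ray_at_z('wrist',pts,zt,cp)-t
    ty=X@R[:,1]; tz=X@R[:,2]
    f=least_squares(lambda q:np.hypot(ty-q[0],tz-q[1])-q[2],[0,0,.035],loss='soft_l1',f_scale=.001).x
    g=least_squares(lambda q:np.hypot(ty-q[0],tz-q[1])-.035,[0,0],loss='soft_l1',f_scale=.001).x
    print('held dish rel tool y,z (mm), r:',f*1000,'fixedR',g*1000,'ztop',zt,'tcp-top',t[2]-zt,len(pts))
E
python3 -c "
from held import *
held('w13')"
```

```text
held dish rel tool y,z (mm), r: [ 0.2905237  -1.72867557 34.44184887] fixedR [ 0.30035008 -1.09951609] ztop 0.17974251740292774 tcp-top 0.06060053566794349 122
```

>>> move_arm(
  series=[
    [[0,0,0,0.2,-0.5,0.5,0.5],[0,0,0,0.6,-0.55,0.25,0.5],[0,0,0,0.65,-0.55,0.25,0.5],[0,0,0,0.65,-0.55,0,0.5],[0,0,0,0,0,0,0.5],[0,0,0,0,0,0,0.5],[0,0,0,0,0,0,0.5]],
  ],
)

```text
time_s: 19.02
tcp_pos: [0.5295, -0.0282, 0.2879]
ee_rot: [[-0.033, -0.279, 0.96], [-0.01, 0.96, 0.279], [-0.999, 0.0, -0.035]]
wrist_force: [1.6, -0.3, -1.1]
gripper_width: 0.756
```

```bash
cat > both.py <<'E'
from held import *
def both(fn):
    s=r.sense(); cp=viewer.camera_params('wrist'); p,d=snap('wrist',fn); s2=r.sense()
    print('t',s['time_s'],'tcp',np.round(s['tcp_pos'],4),np.round(s2['tcp_pos'],4),'R',np.round(s['ee_rot'],3).tolist(),'g',s['gripper_width'])
    held(fn,cp)
    t=np.array(s['tcp_pos']); R=np.array(s['ee_rot'])
    H=hsv(p); h,sa,v=H[...,0].astype(int),H[...,1],H[...,2]
    for name,m,z in [('orange',(h>14)&(h<32)&(sa>150)&(v>120),.1095),('red',((h<8)|(h>172))&(sa>150)&(v>90),.1207)]:
        m=m.copy(); m[275:]=0
        for a,c,b,mm in comps(m,150):
            W=ray_at_z('wrist',c,z,cp)[0]; cs=cv2.findContours(mm.astype(np.uint8),0,cv2.CHAIN_APPROX_NONE)[0]; c2=max(cs,key=len)[:,0]
            Q=ray_at_z('wrist',c2,z,cp); e=cv2.minEnclosingCircle((Q[:,:2]*1000).astype(np.float32))
            print(name,a,np.round(c,1),b,'W',W.round(4),'rel y,z mm',np.round([(W-t)@R[:,1]*1000,(W-t)@R[:,2]*1000],1),'circ',np.round(e[0],1),round(e[1],1))
E
python3 -c "
from both import *
both('w14')"
```

```text
t 19.025 tcp [ 0.5295 -0.0282  0.2879] [ 0.5294 -0.028   0.288 ] R [[-0.033, -0.279, 0.96], [-0.01, 0.96, 0.279], [-0.999, 0.0, -0.035]] g 0.7560276212199916
held dish rel tool y,z (mm), r: [ 0.04377419 -0.58192404 35.43448416] fixedR [ 0.04001276 -1.06933992] ztop 0.2279192541551498 tcp-top 0.06011675591807586 122
orange 5409 [318.6 168.6] [278 127  82  85] W [ 0.4729 -0.0447  0.1095] rel y,z mm [ -0.1 -52.8] circ [473.5 -44.4] 33.3
orange 693 [ 38.6 174.2] [ 29 137  21  79] W [ 0.539  -0.2568  0.1095] rel y,z mm [-222.2  -48.3] circ [ 541.2 -256.4] 32.5
orange 152 [ 80.4 176.2] [ 72 165  15  22] W [ 0.5313 -0.2248  0.1095] rel y,z mm [-189.4  -46.8] circ [ 531.1 -226.8] 9.2
red 603 [318.9  83.8] [303  73  33  25] W [ 0.415  -0.0613  0.1207] rel y,z mm [ 1.000e-01 -1.133e+02] circ [413.8 -61.7] 12.4
red 786 [318.6 121.2] [287 115  65  19] W [ 0.4396 -0.0544  0.1207] rel y,z mm [ -0.2 -87.8] circ [438.  -54.6] 23.6
red 165 [ 31.4 158.8] [ 22 146  16  24] W [ 0.5257 -0.2544  0.1207] rel y,z mm [-216.3  -60.8] circ [ 525.5 -256.3] 9.5
red 657 [318.3 215.6] [288 206  62  17] W [ 0.5071 -0.035   0.1207] rel y,z mm [ -0.4 -17.5] circ [511.2 -33.7] 24.0
```

View pics/w14.png

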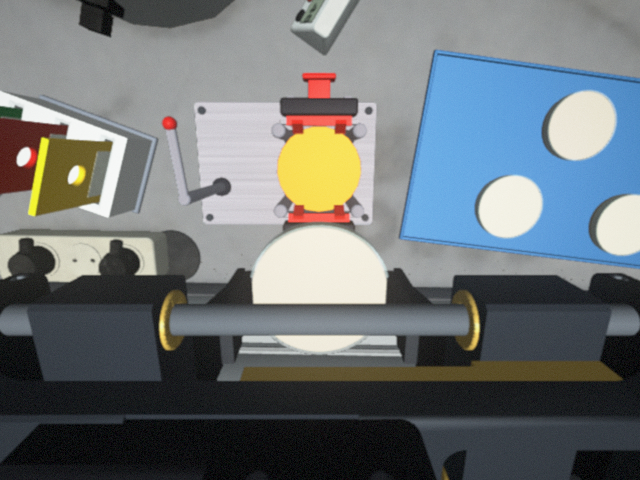

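>>> move_arm(
  series=[
    [[0.07,-0.236,0,-0.31,-0.09,0,0.5],[0,0,0,-0.31,-0.09,-0.2,0.5],[0,0,0,-0.31,-0.09,-0.4,0.5],[0,0,0,0,0,-0.25,0.5],[0,0,0,0,0,0,0.5],[0,0,0,0,0,0,0.5]],
  ],
)

```text
time_s: 19.82
tcp_pos: [0.4693, -0.0409, 0.2378]
ee_rot: [[0.005, -0.287, 0.958], [0.002, 0.958, 0.287], [-1.0, 0.0, 0.005]]
wrist_force: [-0.1, -0.4, -1.4]
gripper_width: 0.752
```

>>> move_arm(
  series=[
    [[-0.01,0.036,-0.075,0.078,-0.06,-0.1,0.5],[0,0,0,0,0,0,0.5],[0,0,0,0,0,0,0.5]],
  ],
)

```text
time_s: 20.2
tcp_pos: [0.4753, -0.0443, 0.2326]
ee_rot: [[0.002, -0.277, 0.961], [0.001, 0.961, 0.277], [-1.0, -0.0, 0.002]]
wrist_force: [-0.3, 0.7, -0.8]
gripper_width: 0.757
```

```bash
python3 -c "
from both import *
both('w15')"
```

```text
t 20.2 tcp [ 0.4753 -0.0443  0.2326] [ 0.4753 -0.0443  0.2326] R [[0.002, -0.277, 0.961], [0.001, 0.961, 0.277], [-1.0, -0.0, 0.002]] g 0.7565609069968836
held dish rel tool y,z (mm), r: [ 0.12775486 -0.16034216 35.91435167] fixedR [ 0.12862998 -1.17856423] ztop 0.1717856709065949 tcp-top 0.0607712658885155 122
orange 1109 [319.3 218.6] [274 208  92  30] W [ 0.4512 -0.0509  0.1095] rel y,z mm [  0.4 -25.3] circ [462.7 -47.4] 30.0
orange 200 [ 41.4 251.3] [ 31 239  18  24] W [ 0.5241 -0.2227  0.1095] rel y,z mm [-184.9   -2.9] circ [ 524.3 -224.5] 9.8
red 821 [319.2 161.9] [300 149  40  29] W [ 0.4159 -0.0612  0.1207] rel y,z mm [  0.3 -62. ] circ [414.6 -61.4] 12.6
red 858 [319.  203.2] [280 198  79  15] W [ 0.4396 -0.0545  0.1207] rel y,z mm [  0.2 -37.4] circ [439.6 -54.5] 23.8
red 203 [136.7 211.1] [129 204  17  15] W [ 0.4752 -0.1602  0.1207] rel y,z mm [-111.3  -32.5] circ [ 475.7 -160.1] 5.3
```

View pics/w15.png

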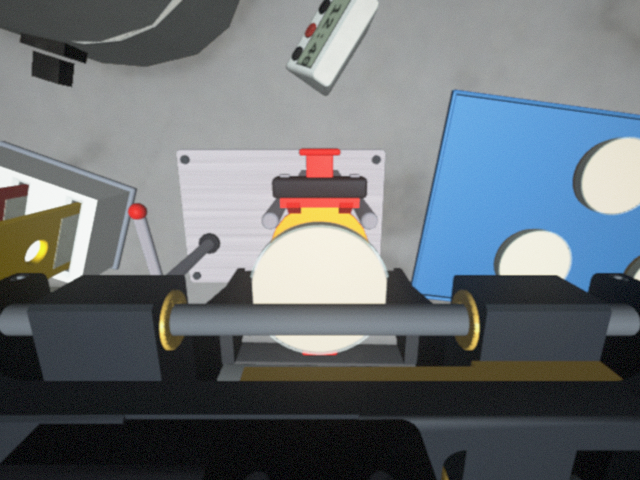

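>>> move_arm(
  series=[
    [[0,0,0,-0.02,-0.005,-0.15,0.5],[0,0,0,0,0,-0.15,0.5],[0,0,0,0,0,-0.1,0.5],[0,0,0,0,0,0,0.5]],
  ],
)

```text
time_s: 20.75
tcp_pos: [0.4735, -0.0448, 0.2063]
ee_rot: [[0.001, -0.277, 0.961], [0.0, 0.961, 0.277], [-1.0, 0.0, 0.001]]
wrist_force: [-0.2, 0.6, -1.0]
gripper_width: 0.75
```

>>> move_arm(
  series=[
    [[0,0,0,0,0,-0.1,0.5],[0,0,0,0,0,-0.1,0.5],[0,0,0,0,0,-0.1,0.5],[0,0,0,0,0,0,0.5]],
  ],
)

```text
time_s: 21.25
tcp_pos: [0.4748, -0.0445, 0.1882]
ee_rot: [[0.004, -0.278, 0.961], [0.001, 0.961, 0.278], [-1.0, -0.001, 0.004]]
wrist_force: [-0.9, 0.4, -0.9]
gripper_width: 0.752
```

>>> move_arm(
  series=[
    [[0,0,0,0,0,-0.1,0.5],[0,0,0,0,0,-0.1,0.5],[0,0,0,0,0,0,0.5]],
  ],
)

```text
time_s: 21.62
tcp_pos: [0.4757, -0.0443, 0.1772]
ee_rot: [[0.007, -0.278, 0.961], [0.001, 0.961, 0.278], [-1.0, -0.001, 0.007]]
wrist_force: [0.5, 0.1, -1.2]
gripper_width: 0.75
```

```bash
python3 -c "
from both import *
both('w16')"
```

```text
t 21.625 tcp [ 0.4757 -0.0443  0.1772] [ 0.4757 -0.0443  0.1773] R [[0.007, -0.278, 0.961], [0.001, 0.961, 0.278], [-1.0, -0.001, 0.007]] g 0.7500336561456347
held dish rel tool y,z (mm), r: [ 0.33846336 -2.64767966 33.64311275] fixedR [ 0.36279054 -1.1233421 ] ztop 0.11633911816750911 tcp-top 0.06091792309462726 122
red 1762 [319.8 165.4] [292 145  57  45] W [ 0.4147 -0.0615  0.1207] rel y,z mm [  0.5 -63.7] circ [413.9 -61.8] 13.4
red 1031 [319.9 221.7] [267 217 107  15] W [ 0.4386 -0.0545  0.1207] rel y,z mm [  0.6 -38.9] circ [439.  -54.3] 23.8
red 439 [ 67.5 236.1] [ 55 226  26  21] W [ 0.4771 -0.1628  0.1207] rel y,z mm [-114.2  -32.1] circ [ 476.9 -163. ] 6.1
```

View pics/w16.png

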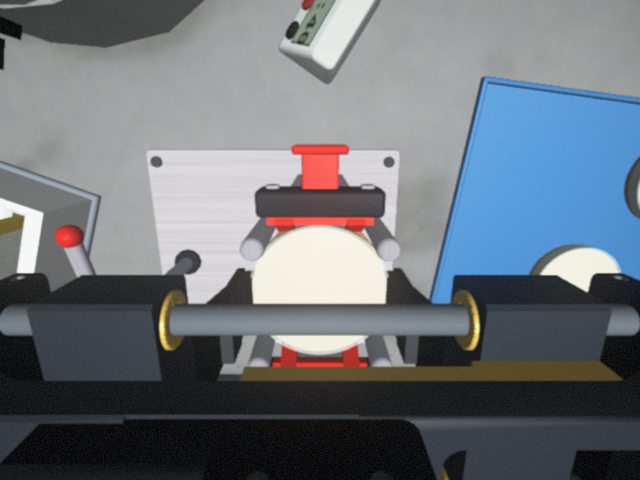

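>>> move_arm(
  series=[
    [[0,0.05,0,-0.025,-0.005,-0.1,0.5],[0,0,0,0,0,-0.1,0.5],[0,0,0,0,0,0,0.5]],
  ],
)

```text
time_s: 22.05
tcp_pos: [0.4748, -0.0445, 0.1649]
ee_rot: [[0.001, -0.278, 0.96], [0.001, 0.96, 0.278], [-1.0, 0.001, 0.001]]
wrist_force: [-0.6, 0.7, 3.0]
gripper_width: 0.756
```

```bash
python3 -c "
from both import *
both('w17')"
```

```text
t 22.05 tcp [ 0.4748 -0.0445  0.1649] [ 0.4748 -0.0445  0.165 ] R [[0.001, -0.278, 0.96], [0.001, 0.96, 0.278], [-1.0, 0.001, 0.001]] g 0.7564586888135247
held dish rel tool y,z (mm), r: [ 0.34483078 23.0656123  52.57359612] fixedR [0.20513121 4.59428515] ztop 0.10402882866889274 tcp-top 0.0610189715788485 119
red 1860 [319.6 173.4] [290 154  60  43] W [ 0.4158 -0.0612  0.1207] rel y,z mm [  0.4 -61.4] circ [414.6 -61.5] 12.7
red 1627 [319.5 233.8] [262 227 116  18] W [ 0.4396 -0.0543  0.1207] rel y,z mm [  0.4 -36.6] circ [440.1 -54.2] 24.0
red 532 [ 44.9 247.9] [ 31 236  30  24] W [ 0.4777 -0.1636  0.1207] rel y,z mm [-115.2  -30.4] circ [ 478.  -163.5] 6.2
```

View pics/w17.png

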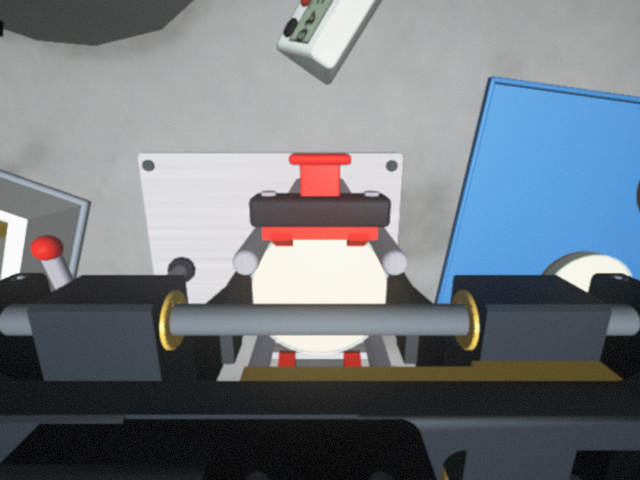

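>>> move_arm(
  series=[
    [[0,0,0,0,0,0,0.87],[0,0,0,0,0,0,0.87],[0,0,0,0,0,0,0.87],[0,0,0,0,0,0.5,0.87],[0,0,0,0,0,0.7,0.87],[0,0,0,0,0,0.7,0.87],[0,0,0,0,0.7,0.4,0.87],[0,0,0,0,0.8,0,0.87],[0,0,0,0,0.8,0,0.87],[0,0,0,0,0.7,0,0.87],[0,0,0,0,0.4,0,0.87],[0,0,0,0,0,0,0.87],[0,0,0,0,0,0,0.87]],
  ],
)

```text
time_s: 23.72
tcp_pos: [0.4707, 0.164, 0.3064]
ee_rot: [[-0.004, -0.275, 0.961], [0.002, 0.961, 0.275], [-1.0, 0.003, -0.003]]
wrist_force: [-0.1, -0.3, -0.6]
gripper_width: 0.872
```

```bash
python3 - <<'E'
from dish import *
dishes('w18')
E
```

```text
t 23.725 tcp [0.4707 0.164  0.3064] ax [-0.0039  0.0015 -1.    ] yaw 105.99
0.87 [ 75. 163.] 5567 enc 0.4973 -0.1031 50.4 lsq [ 0.4982 -0.1039] 45.7 z 0.1114 med [ 0.4727 -0.0437]
0.65 [382. 118.] 3521 enc 0.3602 0.204 35.5 lsq [0.36   0.2042] 34.5 z 0.0169 med [0.3596 0.2036]
0.6 [324. 199.] 2989 enc 0.4581 0.1675 35.8 lsq [0.4583 0.1673] 34.7 z 0.017 med [0.4577 0.1667]
0.57 [439. 214.] 2887 enc 0.4403 0.2999 35.9 lsq [0.4407 0.2996] 34.8 z 0.017 med [0.4401 0.2986]
```

View pics/w18.png

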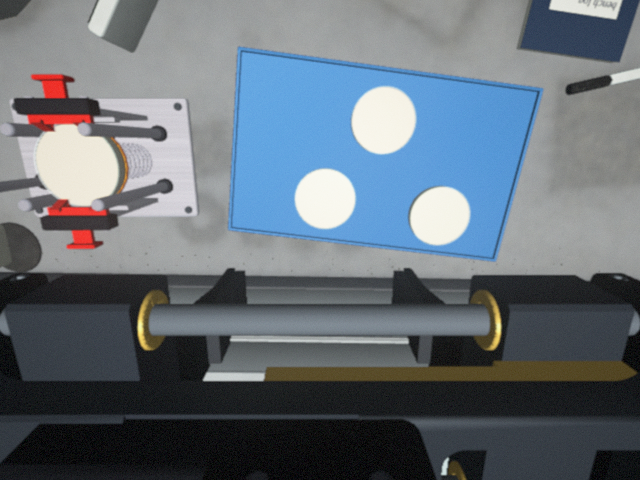

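>>> move_arm(
  series=[
    [[0.0,0,0,-0.11,0.025,-0.5,0.87],[0,0,0,-0.11,0.025,-0.9,0.87],[0,0,0,0,0,-0.9,0.87],[0,0,0,0,0,-0.6,0.87],[0,0,0,0,0,-0.2,0.87],[0,0,0,0,0,0,0.87]],
  ],
)

```text
time_s: 24.58
tcp_pos: [0.459, 0.1624, 0.1191]
ee_rot: [[0.004, -0.268, 0.963], [0.006, 0.963, 0.268], [-1.0, 0.004, 0.005]]
wrist_force: [0.2, 0.0, -0.1]
gripper_width: 0.868
```

>>> move_arm(
  series=[
    [[-0.04,0.05,0.065,-0.04,0.06,-0.1,0.87],[0,0.0,0,0,0,-0.3,0.87],[0,0,0,0,0,-0.25,0.87],[0,0,0,0,0,0,0.87]],
  ],
)

```text
time_s: 25.08
tcp_pos: [0.4598, 0.1688, 0.0843]
ee_rot: [[0.007, -0.279, 0.96], [0.007, 0.96, 0.279], [-1.0, 0.005, 0.008]]
wrist_force: [-0.4, 0.6, -0.6]
gripper_width: 0.868
```

>>> move_arm(
  series=[
    [[-0.05,0.06,0,-0.04,-0.03,-0.1,0.87],[0,0,0,0,0,0,0.87]],
  ],
)

```text
time_s: 25.32
tcp_pos: [0.4581, 0.1678, 0.0798]
ee_rot: [[0.001, -0.279, 0.96], [0.002, 0.96, 0.279], [-1.0, 0.002, 0.001]]
wrist_force: [-0.1, -0.8, -0.7]
gripper_width: 0.871
```

>>> move_arm(
  series=[
    [[0,0,0,-0.012,-0.012,-0.035,0.87],[0,0,0,0,0,0,0.5],[0,0,0,0,0,0,0.5],[0,0,0,0,0,0,0.5],[0,0,0,0,0,0,0.5],[0,0,0,0,0,0.4,0.5],[0,0,0,0,0,0.8,0.5],[0,0,0,0,0,0.8,0.5],[0,0,0,0,0,0.6,0.5],[0,0,0,0.06,-0.7,0,0.5],[0,0,0,0.06,-0.8,0,0.5],[0,0,0,0.06,-0.8,0,0.5],[0,0,0,0.06,-0.8,0,0.5],[0,0,0,0.03,-0.4,0,0.5],[0,0,0,0,0,0,0.5],[0,0,0,0,0,0,0.5]],
  ],
)

```text
time_s: 27.32
tcp_pos: [0.4717, -0.0491, 0.2392]
ee_rot: [[0.002, -0.281, 0.96], [0.002, 0.96, 0.281], [-1.0, 0.002, 0.002]]
wrist_force: [0.4, -0.4, -0.4]
gripper_width: 0.754
```

```bash
python3 -c "
from both import *
both('w19')"
```

```text
t 27.325 tcp [ 0.4717 -0.0491  0.2392] [ 0.4717 -0.0489  0.2392] R [[0.002, -0.281, 0.96], [0.002, 0.96, 0.281], [-1.0, 0.002, 0.002]] g 0.7539301651677486
held dish rel tool y,z (mm), r: [ 0.04995726  1.28343201 35.90821571] fixedR [0.04467596 0.26867051] ztop 0.17758858057095 tcp-top 0.061583741144877746 122
orange 363 [  3.7 248.8] [  0 228  11  47] W [ 0.5299 -0.2565  0.1095] rel y,z mm [-215.7   -2.6] circ [ 532.3 -256.9] 17.4
orange 187 [ 52.9 253.7] [ 43 242  17  23] W [ 0.5241 -0.2239  0.1095] rel y,z mm [-182.8    0.9] circ [ 524.2 -225.9] 9.9
red 754 [325.  169.1] [307 157  38  28] W [ 0.4158 -0.0612  0.1207] rel y,z mm [  3.9 -57.3] circ [414.8 -61.2] 12.5
red 735 [325.  208.6] [287 204  76  14] W [ 0.4393 -0.0542  0.1207] rel y,z mm [  3.9 -32.8] circ [439.6 -54.4] 23.7
red 179 [149.2 216.3] [142 210  16  14] W [ 0.4753 -0.1597  0.1207] rel y,z mm [-107.4  -27.8] circ [ 475.7 -159.4] 5.2
```

View pics/w19.png

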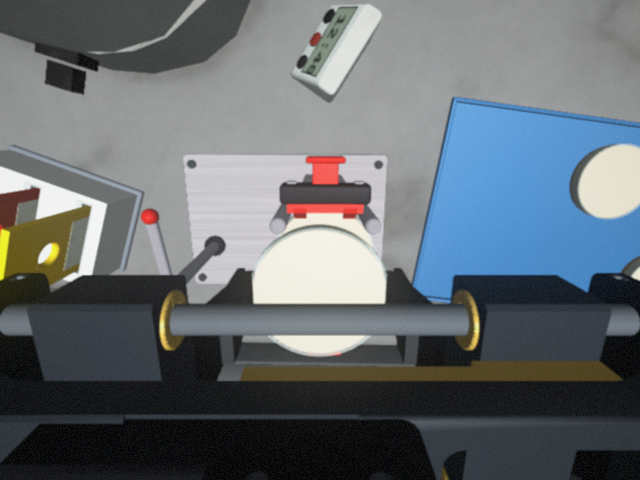

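>>> move_arm(
  series=[
    [[-0.01,0.014,-0.03,0.022,0.07,-0.1,0.5],[0,0,0,0,0,0,0.5],[0,0,0,0,0,0,0.5]],
  ],
)

```text
time_s: 27.75
tcp_pos: [0.4731, -0.0424, 0.2326]
ee_rot: [[-0.001, -0.28, 0.96], [0.001, 0.96, 0.28], [-1.0, 0.001, -0.0]]
wrist_force: [0.3, 0.3, -0.8]
gripper_width: 0.753
```

>>> move_arm(
  series=[
    [[0,0,-0.02,0,-0.04,-0.1,0.5],[0,0,0,0,0,-0.15,0.5],[0,0,0,0,0,-0.1,0.5],[0,0,0,0,0,0,0.5]],
  ],
)

```text
time_s: 28.25
tcp_pos: [0.4728, -0.0449, 0.2096]
ee_rot: [[-0.002, -0.278, 0.961], [0.001, 0.961, 0.278], [-1.0, 0.001, -0.001]]
wrist_force: [-0.5, -0.3, -1.4]
gripper_width: 0.749
```

Good; press down in steps with end near .165.

>>> move_arm(
  series=[
    [[0,0,0,0,0,-0.1,0.5],[0,0,0,0,0,-0.1,0.5],[0,0,0,0,0,-0.1,0.5],[0,0,0,0,0,-0.1,0.5],[0,0,0,0,0,0,0.5]],
  ],
)

```text
time_s: 28.88
tcp_pos: [0.4753, -0.0444, 0.187]
ee_rot: [[0.005, -0.279, 0.96], [0.001, 0.96, 0.279], [-1.0, -0.0, 0.005]]
wrist_force: [-0.7, -0.0, -2.6]
gripper_width: 0.75
```

>>> move_arm(
  series=[
    [[0,0.04,0,-0.03,-0.008,-0.1,0.5],[0,0,0,0,0,-0.1,0.5],[0,0.03,0,-0.02,0,-0.1,0.5],[0,0,0,0,0,-0.06,0.5],[0,0,0,0,0,0,0.5]],
  ],
)

```text
time_s: 29.5
tcp_pos: [0.4736, -0.0447, 0.1645]
ee_rot: [[-0.002, -0.28, 0.96], [0.001, 0.96, 0.28], [-1.0, 0.002, -0.001]]
wrist_force: [1.0, 0.6, 1.6]
gripper_width: 0.749
```

```bash
python3 -c "
from both import *
both('w20')"
```

```text
t 29.5 tcp [ 0.4736 -0.0447  0.1645] [ 0.4736 -0.0447  0.1647] R [[-0.002, -0.28, 0.96], [0.001, 0.96, 0.28], [-1.0, 0.002, -0.001]] g 0.74941620354987
held dish rel tool y,z (mm), r: [4.98136331e-02 2.97439601e+01 5.75018109e+01] fixedR [-0.10642274  6.2843964 ] ztop 0.10299170437201763 tcp-top 0.061695170987499354 116
red 1550 [317.9 177. ] [290 158  60  42] W [ 0.416  -0.0618  0.1207] rel y,z mm [ -0.3 -60. ] circ [414.4 -61.6] 12.7
red 1617 [319.2 236.8] [262 230 115  18] W [ 0.4395 -0.0543  0.1207] rel y,z mm [  0.3 -35.4] circ [440.  -54.2] 23.9
red 524 [ 44.4 251.1] [ 31 240  29  23] W [ 0.4779 -0.1636  0.1207] rel y,z mm [-115.4  -29.1] circ [ 478.  -163.5] 6.4
```

View pics/w20.png

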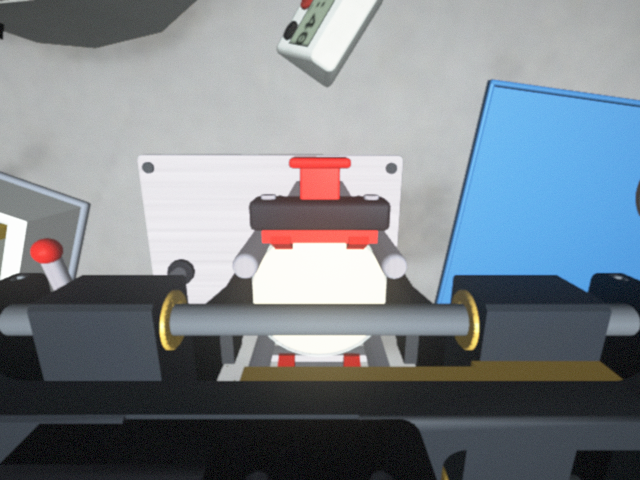

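>>> move_arm(
  series=[
    [[0,0,0,0,0,0,0.87],[0,0,0,0,0,0,0.87],[0,0,0,0,0,0,0.87],[0,0,0,0,0,0.5,0.87],[0,0,0,0,0,0.7,0.87],[0,0,0,0,0,0.7,0.87],[0,0,0,-0.05,0.7,0.4,0.87],[0,0,0,-0.05,0.9,0,0.87],[0,0,0,-0.05,0.9,0,0.87],[0,0,0,-0.05,0.9,0,0.87],[0,0,0,0,0.5,0,0.87],[0,0,0,0,0,0,0.87],[0,0,0,0,0,0,0.87]],
  ],
)

```text
time_s: 31.18
tcp_pos: [0.4557, 0.1943, 0.3052]
ee_rot: [[-0.01, -0.276, 0.961], [0.001, 0.961, 0.276], [-1.0, 0.004, -0.009]]
wrist_force: [-1.2, 0.5, 0.9]
gripper_width: 0.872
```

```bash
python3 - <<'E'
from dish import *
dishes('w21')
E
```

```text
t 31.175 tcp [0.4557 0.1943 0.3052] ax [-0.0102  0.0014 -0.9999] yaw 106.01
0.7 [352. 129.] 3371 enc 0.36 0.2041 35.0 lsq [0.3597 0.2044] 33.9 z 0.017 med [0.3594 0.2036]
0.65 [410. 221.] 2943 enc 0.4407 0.2999 36.5 lsq [0.4407 0.3   ] 35.3 z 0.017 med [0.4403 0.299 ]
0.59 [ 89. 169.] 595 enc 0.4878 -0.0688 29.9 lsq [ 0.489  -0.0758] 24.2 z 0.0934 med [ 0.4629 -0.0136]
0.57 [ 40. 174.] 5309 enc 0.5033 -0.1115 50.8 lsq [ 0.5029 -0.1118] 45.0 z 0.1114 med [ 0.4725 -0.0421]
```

View pics/w21.png

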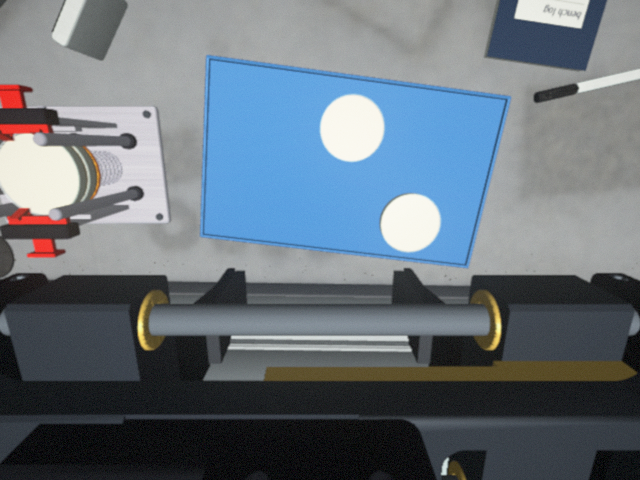

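>>> move_arm(
  series=[
    [[-0.01,-0.07,0,-0.5,0.05,-0.3,0.87],[0,0,0,-0.55,0.05,-0.6,0.87],[0,0,0,-0.5,0.05,-0.8,0.87],[0,0,0,0,0,-0.9,0.87],[0,0,0,0,0,-0.5,0.87],[0,0,0,0,0,0,0.87],[0,0,0,0,0,0,0.87]],
  ],
)

```text
time_s: 32.15
tcp_pos: [0.3627, 0.1974, 0.1186]
ee_rot: [[0.008, -0.265, 0.964], [0.006, 0.964, 0.265], [-1.0, 0.004, 0.009]]
wrist_force: [0.7, 0.4, 0.5]
gripper_width: 0.872
```

>>> move_arm(
  series=[
    [[-0.04,0.06,0.09,-0.07,0.09,-0.1,0.87],[0,0.0,0,0,0,-0.3,0.87],[0,0,0,0,0,-0.25,0.87],[0,0,0,0,0,0,0.87]],
  ],
)

```text
time_s: 32.65
tcp_pos: [0.3608, 0.2063, 0.0827]
ee_rot: [[0.006, -0.278, 0.96], [0.01, 0.96, 0.278], [-1.0, 0.008, 0.009]]
wrist_force: [0.3, -0.5, -0.2]
gripper_width: 0.872
```

>>> move_arm(
  series=[
    [[-0.07,0.04,0,-0.02,-0.037,-0.08,0.87],[0,0,0,0,0,0,0.87]],
  ],
)

```text
time_s: 32.9
tcp_pos: [0.3601, 0.2049, 0.079]
ee_rot: [[0.002, -0.279, 0.96], [0.002, 0.96, 0.279], [-1.0, 0.001, 0.003]]
wrist_force: [0.8, 0.0, 0.1]
gripper_width: 0.873
```

>>> move_arm(
  series=[
    [[0,0,0,-0.008,-0.01,-0.025,0.87],[0,0,0,0,0,0,0.5],[0,0,0,0,0,0,0.5],[0,0,0,0,0,0,0.5],[0,0,0,0,0,0,0.5],[0,0,0,0,0,0.4,0.5],[0,0,0,0,0,0.8,0.5],[0,0,0,0,0,0.8,0.5],[0,0,0,0,0,0.6,0.5],[0,0,0,0.35,-0.7,0,0.5],[0,0,0,0.4,-0.9,0,0.5],[0,0,0,0.4,-0.9,0,0.5],[0,0,0,0.4,-0.9,0,0.5],[0,0,0,0.3,-0.65,0,0.5],[0,0,0,0,0,0,0.5],[0,0,0,0,0,0,0.5],[0,0,0,0,0,0,0.5]],
  ],
)

```text
time_s: 35.02
tcp_pos: [0.4713, -0.0458, 0.2394]
ee_rot: [[0.005, -0.283, 0.959], [0.004, 0.959, 0.283], [-1.0, 0.002, 0.006]]
wrist_force: [0.0, -0.3, 0.6]
gripper_width: 0.754
```

```bash
python3 -c "
from both import *
both('w22')"
```

```text
t 35.025 tcp [ 0.4713 -0.0458  0.2394] [ 0.4713 -0.0457  0.2395] R [[0.005, -0.283, 0.959], [0.004, 0.959, 0.283], [-1.0, 0.002, 0.006]] g 0.7536517568470038
held dish rel tool y,z (mm), r: [ 0.11329684  0.39017582 35.95769525] fixedR [ 0.11014137 -0.67445276] ztop 0.1780411208278232 tcp-top 0.0614418208457605 122
orange 196 [ 48.4 251.8] [ 38 240  18  24] W [ 0.5242 -0.2235  0.1095] rel y,z mm [-185.7   -0.4] circ [ 524.  -225.9] 10.0
red 766 [319.8 167.5] [301 155  39  28] W [ 0.4159 -0.0612  0.1207] rel y,z mm [  0.7 -58.2] circ [414.6 -61.5] 12.5
red 779 [320.1 206.9] [282 202  76  14] W [ 0.4392 -0.0541  0.1207] rel y,z mm [  0.8 -33.9] circ [439.8 -54.3] 23.8
red 188 [143.4 214.1] [135 207  17  15] W [ 0.4754 -0.16    0.1207] rel y,z mm [-110.9  -29.2] circ [ 475.1 -160.2] 5.2
```

View pics/w22.png

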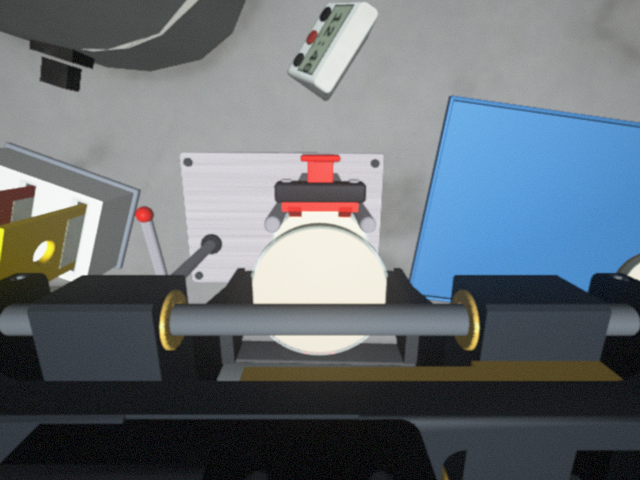

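>>> move_arm(
  series=[
    [[-0.03,0.04,-0.05,0.035,0.02,-0.1,0.5],[0,0,0,0,0,-0.15,0.5],[0,0,0,0,0,0,0.5]],
  ],
)

```text
time_s: 35.45
tcp_pos: [0.473, -0.0426, 0.2234]
ee_rot: [[-0.001, -0.28, 0.96], [-0.0, 0.96, 0.28], [-1.0, 0.0, -0.001]]
wrist_force: [0.1, -0.1, -0.8]
gripper_width: 0.753
```

>>> move_arm(
  series=[
    [[0,0,-0.02,0.01,-0.034,0,0.5],[0,0,0,0,0,-0.1,0.5],[0,0,0,0,0,-0.1,0.5],[0,0,0,0,0,0,0.5]],
  ],
)

```text
time_s: 35.95
tcp_pos: [0.4736, -0.0448, 0.2105]
ee_rot: [[-0.001, -0.277, 0.961], [-0.0, 0.961, 0.277], [-1.0, 0.0, -0.001]]
wrist_force: [0.5, -0.2, -0.4]
gripper_width: 0.755
```

>>> move_arm(
  series=[
    [[0,0,0,0,0,-0.1,0.5],[0,0,0,0,0,-0.1,0.5],[0,0.02,0,-0.01,0,-0.1,0.5],[0,0.02,0,-0.01,0,-0.1,0.5],[0,0,0,0,0,0,0.5]],
  ],
)

```text
time_s: 36.58
tcp_pos: [0.4753, -0.0444, 0.1875]
ee_rot: [[0.001, -0.279, 0.96], [-0.0, 0.96, 0.279], [-1.0, -0.0, 0.001]]
wrist_force: [0.2, 0.2, -1.5]
gripper_width: 0.757
```

>>> move_arm(
  series=[
    [[0,0.02,0,-0.025,-0.008,-0.1,0.5],[0,0,0,0,0,-0.1,0.5],[0,0.03,0,-0.02,0,-0.1,0.5],[0,0,0,0,0,-0.07,0.5],[0,0,0,0,0,0,0.5]],
  ],
)

```text
time_s: 37.2
tcp_pos: [0.4734, -0.0447, 0.1641]
ee_rot: [[-0.004, -0.279, 0.96], [-0.0, 0.96, 0.279], [-1.0, 0.001, -0.004]]
wrist_force: [0.2, 0.4, 2.4]
gripper_width: 0.753
```

```bash
python3 -c "
from both import *
both('w23')"
```

```text
t 37.2 tcp [ 0.4734 -0.0447  0.1641] [ 0.4735 -0.0447  0.1643] R [[-0.004, -0.279, 0.96], [-0.0, 0.96, 0.279], [-1.0, 0.001, -0.004]] g 0.7525651716303299
held dish rel tool y,z (mm), r: [-0.21826595 30.9912161  58.30118362] fixedR [0.16969877 6.70036189] ztop 0.10281424636662118 tcp-top 0.06144196382155251 115
red 1504 [317.7 177.9] [290 159  60  42] W [ 0.416  -0.0617  0.1207] rel y,z mm [ -0.4 -59.7] circ [414.4 -61.5] 12.7
red 1616 [319.1 237.8] [262 231 115  18] W [ 0.4395 -0.0543  0.1207] rel y,z mm [  0.2 -35. ] circ [440.  -54.2] 23.8
red 538 [ 43.9 252.1] [ 30 241  29  23] W [ 0.4778 -0.1636  0.1207] rel y,z mm [-115.4  -28.8] circ [ 478.1 -163.6] 6.3
```

View pics/w23.png

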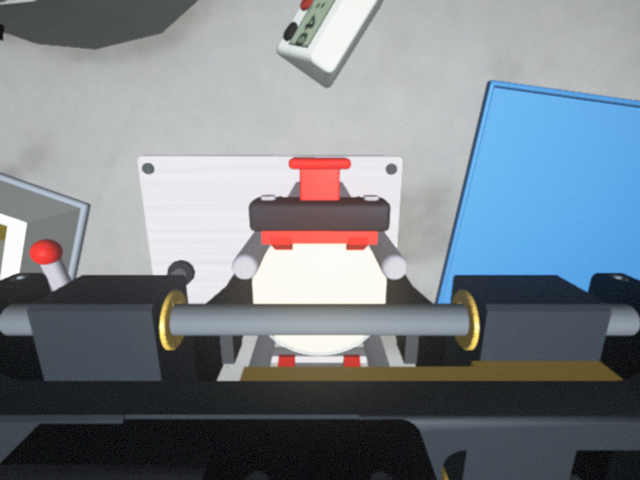

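Snapped again (noses at (284,241), (358,241), and rear ones). Release and look at the tray.

>>> move_arm(
  series=[
    [[0,0,0,0,0,0,0.87],[0,0,0,0,0,0,0.87],[0,0,0,0,0,0,0.87],[0,0,0,0,0,0.5,0.87],[0,0,0,0,0,0.7,0.87],[0,0,0,0,0,0.7,0.87],[0,0,0,-0.05,0.7,0.4,0.87],[0,0,0,-0.05,0.9,0,0.87],[0,0,0,-0.05,0.9,0,0.87],[0,0,0,-0.05,0.9,0,0.87],[0,0,0,0,0.5,0,0.87],[0,0,0,0,0,0,0.87],[0,0,0,0,0,0,0.87]],
  ],
)

```text
time_s: 38.88
tcp_pos: [0.4547, 0.1941, 0.3043]
ee_rot: [[-0.015, -0.275, 0.961], [-0.0, 0.961, 0.275], [-1.0, 0.004, -0.015]]
wrist_force: [0.2, -0.9, -0.2]
gripper_width: 0.869
```

```bash
python3 - <<'E'
from dish import *
dishes('w24')
E
```

```text
t 38.875 tcp [0.4547 0.1941 0.3043] ax [-1.530e-02 -3.000e-04 -9.999e-01] yaw 105.95
0.8 [ 40. 177.] 5280 enc 0.5002 -0.1134 51.2 lsq [ 0.5022 -0.1119] 45.0 z 0.1114 med [ 0.4721 -0.0419]
0.73 [ 89. 177.] 606 enc 0.4889 -0.071 31.1 lsq [ 0.4898 -0.0768] 24.8 z 0.094 med [ 0.4644 -0.0132]
0.68 [ 96. 169.] 503 enc 0.4835 -0.0584 28.4 lsq [ 0.4846 -0.0659] 23.2 z 0.0799 med [ 0.4626 -0.0136]
0.56 [408. 224.] 2801 enc 0.4399 0.2998 35.7 lsq [0.4404 0.2997] 34.4 z 0.017 med [0.4398 0.2987]
```

View pics/w24.png

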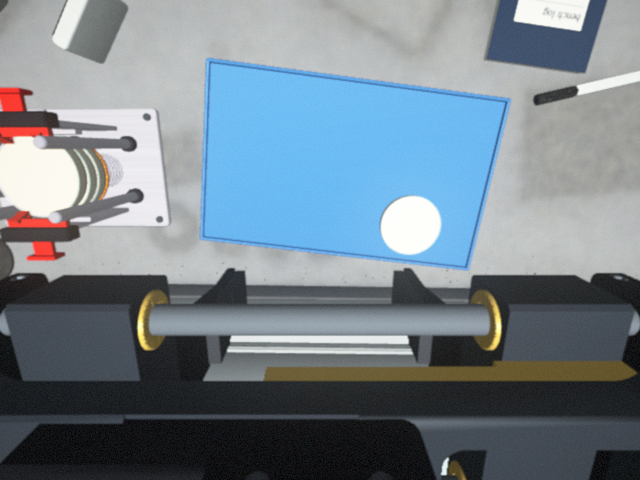

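>>> move_arm(
  series=[
    [[0,-0.1,0,-0.08,0.55,-0.3,0.87],[0,0,0,-0.08,0.6,-0.6,0.87],[0,0,0,-0.08,0.6,-0.8,0.87],[0,0,0,0,0,-0.9,0.87],[0,0,0,0,0,-0.5,0.87],[0,0,0,0,0,0,0.87],[0,0,0,0,0,0,0.87]],
  ],
)

```text
time_s: 39.85
tcp_pos: [0.4434, 0.2956, 0.1175]
ee_rot: [[0.007, -0.264, 0.965], [0.005, 0.965, 0.264], [-1.0, 0.003, 0.008]]
wrist_force: [0.5, 0.0, 0.5]
gripper_width: 0.87
```

>>> move_arm(
  series=[
    [[-0.04,0.06,0.1,-0.08,0.06,-0.1,0.87],[0,0.0,0,0,0,-0.3,0.87],[0,0,0,0,0,-0.25,0.87],[0,0,0,0,0,0,0.87]],
  ],
)

```text
time_s: 40.35
tcp_pos: [0.4402, 0.3011, 0.0821]
ee_rot: [[0.004, -0.278, 0.961], [0.007, 0.961, 0.278], [-1.0, 0.005, 0.006]]
wrist_force: [0.0, 0.4, 0.6]
gripper_width: 0.873
```

>>> move_arm(
  series=[
    [[-0.05,0.03,0,-0.01,-0.03,-0.07,0.87],[0,0,0,0,0,0,0.87]],
  ],
)

```text
time_s: 40.6
tcp_pos: [0.44, 0.2998, 0.0785]
ee_rot: [[0.001, -0.279, 0.96], [0.001, 0.96, 0.279], [-1.0, 0.0, 0.001]]
wrist_force: [-0.4, -1.0, 0.4]
gripper_width: 0.866
```

>>> move_arm(
  series=[
    [[0,0,0,-0.005,0,-0.015,0.87],[0,0,0,0,0,0,0.5],[0,0,0,0,0,0,0.5],[0,0,0,0,0,0,0.5],[0,0,0,0,0,0,0.5],[0,0,0,0,0,0.4,0.5],[0,0,0,0,0,0.8,0.5],[0,0,0,0,0,0.8,0.5],[0,0,0,0,0,0.6,0.5],[0,0,0,0.08,-0.7,0,0.5],[0,0,0,0.08,-0.9,0,0.5],[0,0,0,0.08,-0.9,0,0.5],[0,0,0,0.08,-0.9,0,0.5],[0,0,0,0.08,-0.9,0,0.5],[0,0,0,0.08,-0.85,0,0.5],[0,0,0,0.08,-0.5,0,0.5],[0,0,0,0,0,0,0.5],[0,0,0,0,0,0,0.5],[0,0,0,0,0,0,0.5]],
  ],
)

```text
time_s: 42.98
tcp_pos: [0.471, -0.0486, 0.2395]
ee_rot: [[0.004, -0.281, 0.96], [0.002, 0.96, 0.281], [-1.0, 0.001, 0.004]]
wrist_force: [0.3, 0.4, -0.5]
gripper_width: 0.75
```

```bash
python3 -c "
from both import *
both('w25')"
```

```text
t 42.975 tcp [ 0.471  -0.0486  0.2395] [ 0.471  -0.0485  0.2395] R [[0.004, -0.281, 0.96], [0.002, 0.96, 0.281], [-1.0, 0.001, 0.004]] g 0.7503369285765301
held dish rel tool y,z (mm), r: [ 0.21837968  1.85421719 35.81749195] fixedR [0.20919261 0.94182801] ztop 0.17799492254488197 tcp-top 0.06145736806633831 122
orange 351 [  3.5 248.9] [  0 228  10  47] W [ 0.53   -0.2565  0.1095] rel y,z mm [-216.2   -2.4] circ [ 532.3 -257.8] 17.5
orange 186 [ 52.8 253.5] [ 43 242  17  23] W [ 0.5238 -0.2238  0.1095] rel y,z mm [-183.1    0.9] circ [ 523.8 -226.1] 9.8
red 734 [324.3 170.1] [306 158  38  27] W [ 0.416  -0.0611  0.1207] rel y,z mm [  3.4 -56.7] circ [414.7 -61.5] 12.5
red 777 [323.4 209. ] [286 204  76  14] W [ 0.4394 -0.0546  0.1207] rel y,z mm [  3.  -32.5] circ [439.4 -54.5] 23.8
red 183 [148.4 216.6] [141 210  16  14] W [ 0.4753 -0.1598  0.1207] rel y,z mm [-108.   -27.6] circ [ 475.6 -159.7] 5.1
```

View pics/w25.png

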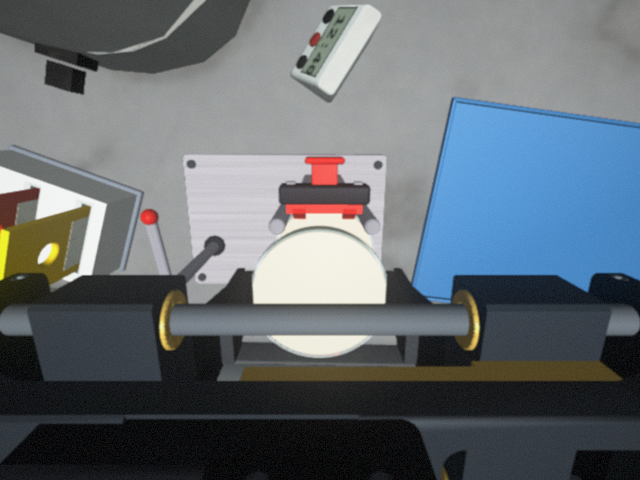

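>>> move_arm(
  series=[
    [[-0.02,0.03,-0.04,0.018,0.05,-0.1,0.5],[0,0,0,0,0,-0.15,0.5],[0,0,0,0,0,0,0.5]],
  ],
)

```text
time_s: 43.4
tcp_pos: [0.4719, -0.0438, 0.2231]
ee_rot: [[-0.001, -0.279, 0.96], [-0.001, 0.96, 0.279], [-1.0, -0.0, -0.001]]
wrist_force: [-0.6, -0.7, 0.1]
gripper_width: 0.752
```

>>> move_arm(
  series=[
    [[0,0,0,0.005,-0.022,0,0.5],[0,0,0,0,0,-0.1,0.5],[0,0,0,0,0,-0.1,0.5],[0,0,0,0,0,0,0.5]],
  ],
)

```text
time_s: 43.9
tcp_pos: [0.4723, -0.0452, 0.2101]
ee_rot: [[-0.002, -0.279, 0.96], [-0.001, 0.96, 0.279], [-1.0, -0.0, -0.002]]
wrist_force: [-0.1, 0.9, -0.4]
gripper_width: 0.752
```

>>> move_arm(
  series=[
    [[0,0,0,0,0,-0.1,0.5],[0,0,0,0,0,-0.1,0.5],[0,0.02,0,-0.01,0,-0.1,0.5],[0,0.02,0,-0.01,0,-0.1,0.5],[0,0,0,0,0,0,0.5]],
  ],
)

```text
time_s: 44.52
tcp_pos: [0.4747, -0.0447, 0.1881]
ee_rot: [[0.002, -0.281, 0.96], [-0.001, 0.96, 0.281], [-1.0, -0.001, 0.002]]
wrist_force: [-1.4, -0.3, 0.8]
gripper_width: 0.754
```

>>> move_arm(
  series=[
    [[0,0.03,0,-0.04,-0.01,-0.1,0.5],[0,0,0,0,0,-0.1,0.5],[0,0.03,0,-0.02,0,-0.1,0.5],[0,0,0,0,0,-0.07,0.5],[0,0,0,0,0,0,0.5]],
  ],
)

```text
time_s: 45.15
tcp_pos: [0.4731, -0.0449, 0.1662]
ee_rot: [[-0.001, -0.282, 0.959], [-0.0, 0.959, 0.282], [-1.0, -0.0, -0.001]]
wrist_force: [-0.0, 0.6, 2.8]
gripper_width: 0.756
```

```bash
python3 -c "
from both import *
both('w26')"
```

```text
t 45.15 tcp [ 0.4731 -0.0449  0.1662] [ 0.4732 -0.0449  0.1663] R [[-0.001, -0.282, 0.959], [-0.0, 0.959, 0.282], [-1.0, -0.0, -0.001]] g 0.7555466981682204
held dish rel tool y,z (mm), r: [-0.33124086 30.3116069  58.06981275] fixedR [-0.12135697  6.29666028] ztop 0.10479025161427653 tcp-top 0.06151924152520376 115
red 1567 [318.8 178. ] [291 159  59  42] W [ 0.416  -0.0617  0.1207] rel y,z mm [  0.1 -59.5] circ [414.5 -61.6] 12.7
red 1580 [319.5 236.8] [263 230 114  18] W [ 0.4395 -0.0544  0.1207] rel y,z mm [  0.4 -34.9] circ [439.9 -54.2] 23.9
red 521 [ 48.6 250.2] [ 35 239  29  23] W [ 0.4778 -0.1634  0.1207] rel y,z mm [-115.   -28.9] circ [ 478.1 -163.3] 6.3
```

View pics/w26.png

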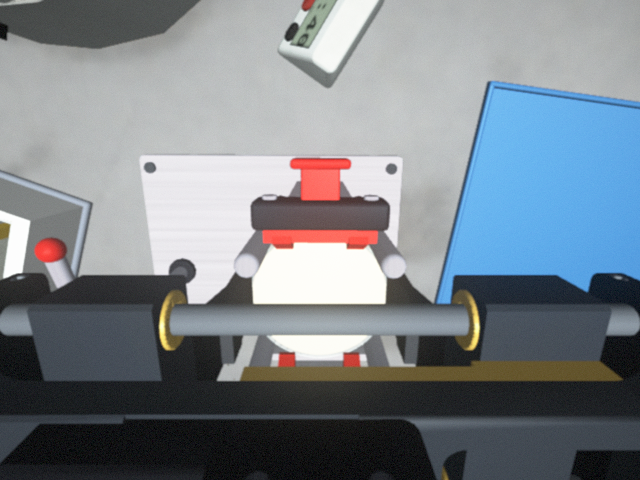

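>>> move_arm(
  series=[
    [[0,0,0,0,0,0,0.87],[0,0,0,0,0,0,0.87],[0,0,0,0,0,0,0.87],[0,0,0,0,0,0.5,0.87],[0,0,0,0,0,0.7,0.87],[0,0,0,0,0,0.8,0.87],[0,0,0.3,0,0,0.7,0.87],[0,0,1,0,0,0.5,0.87],[0,0,1,0,-0.2,0,0.6],[0,0,1,0,-0.3,0,0.6],[0,0,1,0,-0.3,0,0.5],[0,0,1,0,-0.3,0,0.4],[0,0,1,0,-0.3,0,0.3],[0,0,1,0,-0.3,0,0.25],[0,0,1,0,-0.3,0,0.25],[0,0,1,0,-0.3,0,0.25],[0,0,1,0,-0.3,0,0.25],[0,0,1,0,-0.3,0,0.25],[0,0,1,0,-0.3,0,0.25],[0,0,1,0,-0.3,0,0.25]],
  ],
)

```text
time_s: 47.7
tcp_pos: [0.464, -0.2609, 0.3595]
ee_rot: [[-0.001, -0.805, -0.593], [-0.01, -0.593, 0.805], [-1.0, 0.007, -0.007]]
wrist_force: [0.5, -0.1, -0.4]
gripper_width: 0.245
```

>>> move_arm(
  series=[
    [[0,0,1,0.04,-0.1,0,0.25],[0,0,1,0.04,-0.1,0,0.25],[0,0,1,0.04,-0.1,0,0.25],[0,0,1,0.04,-0.1,0,0.25],[0,0,1,0.04,-0.1,0,0.25],[0,0,1,0,0,0,0.25],[0,0,0,0,0,0,0.25],[0,0,0,0,0,0,0.25]],
  ],
)

```text
time_s: 48.7
tcp_pos: [0.4739, -0.2925, 0.356]
ee_rot: [[-0.002, -0.077, -0.997], [-0.006, -0.997, 0.077], [-1.0, 0.006, 0.002]]
wrist_force: [-0.4, -0.0, -0.0]
gripper_width: 0.252
```

```bash
python3 - <<'E'
from rack import *
s=state(); print(np.degrees(np.arctan2(s['ee_rot'][1][1],s['ee_rot'][0][1])))
p,d=snap('wrist','w27'); cp=viewer.camera_params('wrist')
H=hsv(p);h,s,v=[H[...,i].astype(int) for i in range(3)]
for n,m in (('y',(h>22)&(h<34)&(s>100)&(v>200)),('r',((h<6)|(h>174))&(s>120)&(v>200)),('g',(h>45)&(h<80)&(s>120)&(v>120))):
    for a,c,b,mm in comps(m,100):
        Q=maskpts('wrist',mm,d); k=Q[:,2]>np.percentile(Q[:,2],98)-.006; px=np.argwhere(mm&(d>0))[k][:,::-1]
        R=ray_at_z('wrist',px,np.median(Q[k][:,2]),cp); l=cv2.fitLine(R[:,:2].astype(np.float32),cv2.DIST_L2,0,.01,.01).ravel()
        print(n,a,c.round(1),np.median(Q[k],0).round(4),R.mean(0).round(4),'yaw',np.degrees(np.arctan2(l[1],l[0])), 'w', cv2.minAreaRect((R[:,:2]*1000).astype(np.float32)))
E
```

```text
t 48.7 tcp [ 0.4739 -0.2925  0.356 ] F [-0.4 -0.  -0. ] g 0.252
[[-0.002, -0.077, -0.997], [-0.006, -0.997, 0.077], [-1.0, 0.006, 0.002]] [-14.9  13.1  -3.3   0.4 -73.7 100.3]
-94.40365209030756
y 316 [259.6 155.7] [ 0.5368 -0.2439  0.1276] [ 0.5367 -0.244   0.1276] yaw -4.2596064 w ((536.0133666992188, -243.9399871826172), (4.470244407653809, 57.397857666015625), 85.64077758789062)
y 106 [382.9 330.1] [ 0.5018 -0.3098  0.3766] [ 0.502  -0.3098  0.3766] yaw -2.951147 w ((502.18096923828125, -309.93792724609375), (0.8995153903961182, 10.146060943603516), 86.8401870727539)
r 265 [305.4 154.6] [ 0.5314 -0.2858  0.1276] [ 0.5327 -0.2857  0.1276] yaw -4.104259 w ((532.833251953125, -285.6726379394531), (3.4378116130828857, 57.45078659057617), 86.36674499511719)
r 295 [ 35.  178.8] [ 0.5338 -0.0284  0.1217] [ 0.5326 -0.0273  0.1217] yaw 73.40278 w ((530.537109375, -25.373897552490234), (16.308025360107422, 22.911907196044922), 15.853567123413086)
r 292 [ 49.6 202.1] [ 0.5084 -0.0347  0.1209] [ 0.5087 -0.0346  0.1209] yaw -73.525955 w ((508.4942626953125, -35.019676208496094), (6.615721702575684, 47.30990982055664), 16.046648025512695)
r 254 [ 88.7 268.2] [ 0.4387 -0.0546  0.1209] [ 0.4385 -0.0548  0.1209] yaw -74.197205 w ((438.8292541503906, -54.8188591003418), (6.571385383605957, 47.50141906738281), 16.107755661010742)
r 237 [100.4 288.6] [ 0.4148 -0.062   0.1213] [ 0.4149 -0.0613  0.1213] yaw -42.132454 w ((415.16436767578125, -58.830406188964844), (16.289051055908203, 22.622081756591797), 16.2897891998291)
g 284 [350.1 154.6] [ 0.5314 -0.3271  0.1277] [ 0.5314 -0.3271  0.1277] yaw -4.6318846 w ((530.162353515625, -326.8619689941406), (4.265051364898682, 56.5272216796875), 85.26287841796875)
```

View pics/w27.png

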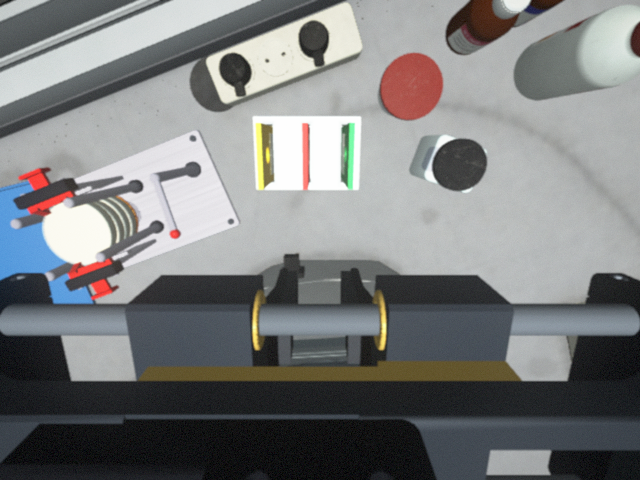

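>>> move_arm(
  series=[
    [[0.04,0,0,0.34,0.27,0,0.25],[0,0,0,0.34,0.27,-0.3,0.25],[0,0,0,0.34,0.27,-0.5,0.25],[0,0,0,0,0,-0.7,0.25],[0,0,0,0,0,-0.3,0.25],[0,0,0,0,0,0,0.25],[0,0,0,0,0,0,0.25]],
  ],
)

```text
time_s: 49.62
tcp_pos: [0.5427, -0.2375, 0.2464]
ee_rot: [[0.003, -0.078, -0.997], [-0.0, -0.997, 0.078], [-1.0, 0.0, -0.004]]
wrist_force: [-0.5, -0.6, 0.2]
gripper_width: 0.246
```

>>> move_arm(
  series=[
    [[0,0.02,0,-0.11,-0.1,0,0.25],[0,0,0,0,0,-0.3,0.25],[0,0,0,0,0,-0.4,0.25],[0,0,0,0,0,0,0.25]],
  ],
)

```text
time_s: 50.12
tcp_pos: [0.5367, -0.2452, 0.2087]
ee_rot: [[0.009, -0.08, -0.997], [-0.003, -0.997, 0.08], [-1.0, 0.002, -0.01]]
wrist_force: [-0.2, 0.1, -0.1]
gripper_width: 0.251
```

```bash
python3 - <<'E'
from h import *
state(); snap('wrist','w28')
E
```

```text
t 50.125 tcp [ 0.5367 -0.2452  0.2087] F [-0.2  0.1 -0.1] g 0.251
[[0.009, -0.08, -0.997], [-0.003, -0.997, 0.08], [-1.0, 0.002, -0.01]] [ -8.8  22.5 -11.6   0.1 -55.2  94.2]
```

View pics/w28.png

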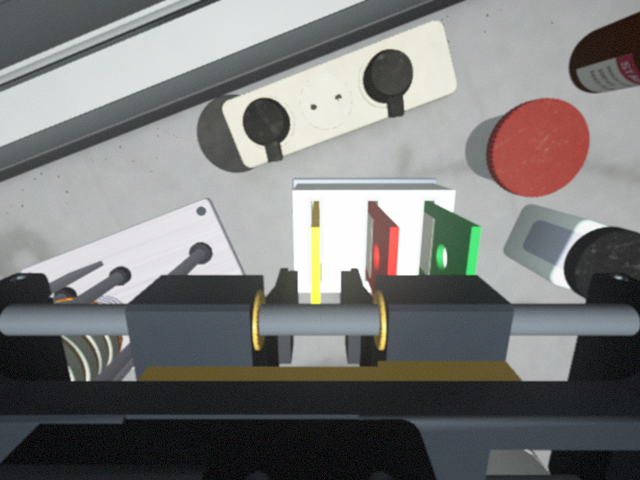

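>>> move_arm(
  series=[
    [[0.02,0.065,0,-0.01,0.02,-0.25,0.25],[0,0.03,0,0,0,-0.25,0.25],[0,0,0,0,0,0,0.25],[0,0,0,0,0,0,0.25]],
  ],
)

```text
time_s: 50.68
tcp_pos: [0.538, -0.2448, 0.1808]
ee_rot: [[0.003, -0.079, -0.997], [-0.002, -0.997, 0.079], [-1.0, 0.002, -0.003]]
wrist_force: [0.5, -0.0, -0.3]
gripper_width: 0.248
```

>>> move_arm(
  series=[
    [[0.01,0.02,0,-0.035,0.01,-0.045,0.25],[0,0,0,0,0,0,0],[0,0,0,0,0,0,0],[0,0,0,0,0,0,0],[0,0,0,0,0,0,0],[0,0,0,0,0,0,0],[0,0,0,0,0,0,0]],
  ],
)

```text
time_s: 51.55
tcp_pos: [0.536, -0.2441, 0.1787]
ee_rot: [[0.001, -0.079, -0.997], [-0.001, -0.997, 0.079], [-1.0, 0.001, -0.001]]
wrist_force: [0.7, -0.3, -0.6]
gripper_width: 0.056
```

>>> move_arm(
  series=[
    [[0,0,0,0,0,0.2,0],[0,0,0,0,0,0.25,0],[0,0,0,0,0,0.25,0],[0,0,0,0,0,0.25,0],[0,0,0,0,0,0.25,0],[0,0,0,0,0,0,0]],
  ],
)

```text
time_s: 52.3
tcp_pos: [0.5366, -0.2443, 0.2581]
ee_rot: [[0.005, -0.079, -0.997], [-0.002, -0.997, 0.079], [-1.0, 0.002, -0.005]]
wrist_force: [-0.1, 0.3, -0.9]
gripper_width: 0.054
```

>>> move_arm(
  series=[
    [[0,0,0,0,0,0.7,0],[0,0,0,0,0,0.8,0],[0,0,-0.97,-0.18,0.148,0,0],[0,0,-0.97,-0.18,0.148,0,0],[0,0,-0.97,-0.18,0.148,0,0],[0,0,-0.97,-0.18,0.148,0,0],[0,0,-0.97,-0.18,0.148,0,0],[0,0,-0.97,-0.18,0.148,0,0],[0,0,-0.97,-0.18,0.148,0,0],[0,0,-0.97,-0.18,0.148,0,0],[0,0,-0.97,-0.18,0.148,0,0],[0,0,0,0,0,0,0],[0,0,0,0,0,0,0]],
  ],
)

```text
time_s: 53.92
tcp_pos: [0.4329, -0.1609, 0.3435]
ee_rot: [[-0.006, -0.973, -0.232], [0.007, -0.232, 0.973], [-1.0, 0.004, 0.008]]
wrist_force: [-0.5, 0.5, -1.8]
gripper_width: 0.052
```

```bash
python3 - <<'E'
from h import *
state(); snap('wrist','w29')
E
```

```text
t 53.925 tcp [ 0.4329 -0.1609  0.3435] F [-0.5  0.5 -1.8] g 0.052
[[-0.006, -0.973, -0.232], [0.007, -0.232, 0.973], [-1.0, 0.004, 0.008]] [ -0.4   3.9 -15.8  -0.4 -70.6  13.9]
```

View pics/w29.png

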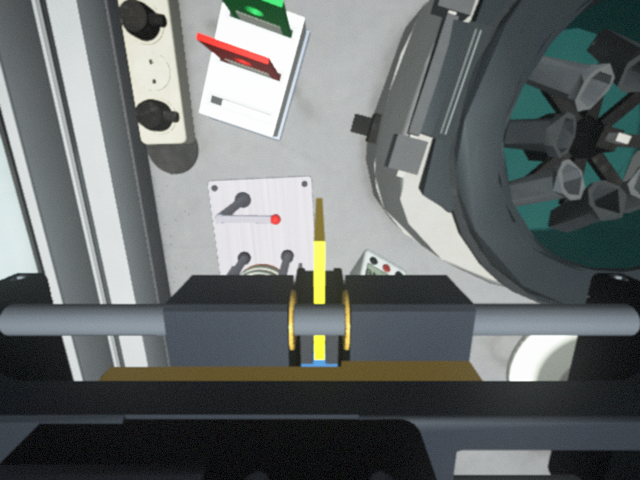

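>>> move_arm(
  series=[
    [[-0.05,-0.04,0.34,0.1,-0.05,-0.2,0],[0,0,0,0,0,-0.6,0],[0,0,0,0,0,-0.6,0],[0,0,0,0,0,-0.4,0],[0,0,0,0,0,0,0],[0,0,0,0,0,0,0]],
  ],
)

```text
time_s: 54.72
tcp_pos: [0.4422, -0.1658, 0.2332]
ee_rot: [[0.002, -0.959, -0.284], [-0.002, -0.284, 0.959], [-1.0, -0.001, -0.002]]
wrist_force: [-0.1, 0.0, -0.2]
gripper_width: 0.057
```

```bash
cat > peg.py <<'E'
from h import *
def peg(fn):
    s=state(); R=np.array(s['ee_rot']); print('yaw',np.degrees(np.arctan2(R[1,1],R[0,1])))
    cp=viewer.camera_params('wrist'); p,d=snap('wrist',fn)
    H=hsv(p);h,sa,v=[H[...,i].astype(int) for i in range(3)]
    t=np.array(s['tcp_pos'])
    for n,m in (('y',(h>22)&(h<34)&(sa>100)&(v>80)),('r',((h<6)|(h>174))&(sa>120)&(v>90))):
        for a,c,b,mm in comps(m,40):
            Q=maskpts('wrist',mm,d); q=np.median(Q,0); print(n,a,c.round(),b,q.round(4),'min',Q.min(0).round(4),'max',Q.max(0).round(4),'rel',((Q.mean(0)-t)@R).round(4))
E
python3 -c "
from peg import *
peg('w30')"
```

```text
t 54.725 tcp [ 0.4422 -0.1658  0.2332] F [-0.1  0.  -0.2] g 0.057
[[0.002, -0.959, -0.284], [-0.002, -0.284, 0.959], [-1.0, -0.001, -0.002]] [ -0.7  10.3 -25.4   0.1 -54.1  17.2]
yaw -163.49837972761438
y 1050 [319. 260.] [312 199  14 106] [ 0.4475 -0.186   0.182 ] min [ 0.4399 -0.198   0.0675] max [ 0.4522 -0.1661  0.2472] rel [ 0.0616  0.0008 -0.0194]
y 100 [347. 329.] [346 311   5  37] [ 0.4435 -0.197   0.2539] min [ 0.4418 -0.2018  0.252 ] max [ 0.4447 -0.1912  0.2554] rel [-0.0206  0.0075 -0.03  ]
y 108 [291. 332.] [288 312   7  37] [ 0.4562 -0.1922  0.2538] min [ 0.454  -0.1965  0.2472] max [ 0.4576 -0.1862  0.2558] rel [-0.0203 -0.006  -0.0292]
y 280 [319. 347.] [313 335  13  25] [ 0.4349 -0.1438  0.1822] min [ 0.3911 -0.191  -0.001 ] max [ 0.4498 -0.0149  0.2503] rel [0.0686 0.001  0.0343]
y 46 [346. 366.] [341 361  13  14] [ 0.4422 -0.1905  0.2587] min [ 0.4405 -0.1911  0.2563] max [ 0.4434 -0.1893  0.2622] rel [-0.0257  0.007  -0.0236]
y 50 [361. 371.] [355 362  15  19] [ 0.4393 -0.1913  0.2605] min [ 0.437  -0.1923  0.2569] max [ 0.4406 -0.1901  0.2644] rel [-0.0274  0.0101 -0.0236]
r 2428 [231.  23.] [180   0  99  58] [ 0.5269 -0.2828  0.1156] min [ 0.5029 -0.2873  0.0518] max [ 0.5612 -0.2797  0.1298] rel [ 0.1228 -0.0485 -0.1362]
r 148 [267. 270.] [260 264  15  12] [ 0.4708 -0.1566  0.1357] min [ 0.4641 -0.1988  0.1327] max [ 0.475  -0.1531  0.2396] rel [ 0.0893 -0.0288 -0.0021]
```

View pics/w30.png

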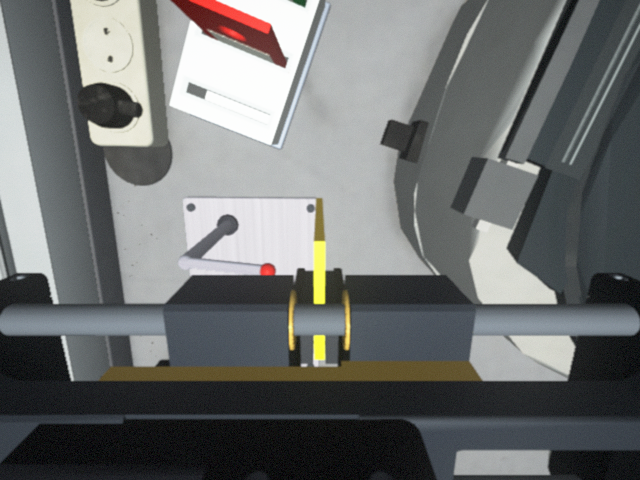

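>>> move_arm(
  series=[
    [[0,0,-0.05,-0.012,0.042,-0.06,0],[0,0,0,0,0,0,0],[0,0,0,0,0,0,0]],
  ],
)

```text
time_s: 55.15
tcp_pos: [0.4423, -0.1631, 0.2315]
ee_rot: [[0.006, -0.961, -0.277], [-0.002, -0.277, 0.961], [-1.0, -0.006, -0.004]]
wrist_force: [-0.2, 0.4, -0.4]
gripper_width: 0.058
```

```bash
python3 - <<'E'
from h import *
state()
p,d=snap('side','s31'); c=p[190:340,270:430]; cv2.imwrite('pics/s31c.png',cv2.resize(c[:,:,::-1],None,fx=4.9,fy=4,interpolation=cv2.INTER_CUBIC))
E
```

```text
t 55.15 tcp [ 0.4423 -0.1631  0.2315] F [-0.2  0.4 -0.4] g 0.058
[[0.006, -0.961, -0.277], [-0.002, -0.277, 0.961], [-1.0, -0.006, -0.004]] [ -0.4  10.3 -25.8   0.1 -53.5  16.4]
```

View pics/s31c.png

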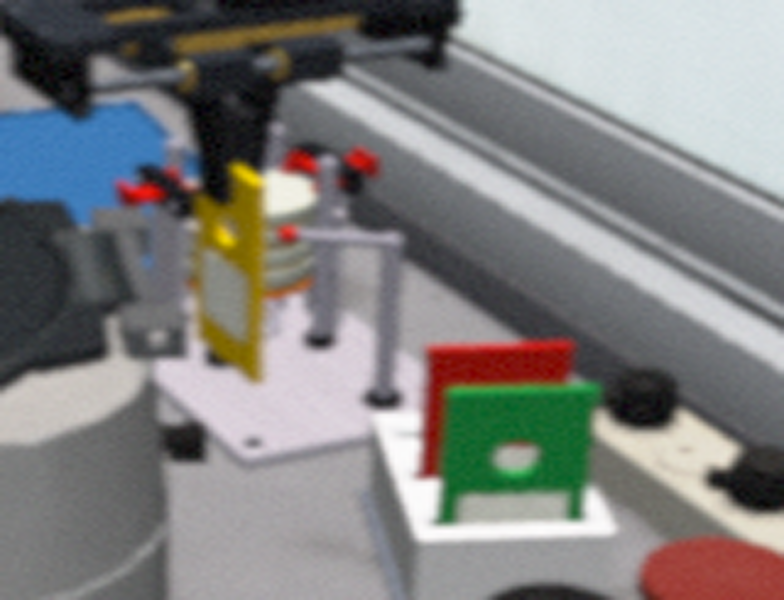

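```bash
python3 - <<'E'
from h import *
cp=viewer.camera_params('side');K=np.array(cp['mtx']);T=np.array(cp['pose'])
def pr(X):
    c=T[:3,:3].T@(np.array(X)-T[:3,3]); return K[:2,:2]@(c[:2]/c[2])+K[:2,2]
for X in [(.4716,-.1546,.1322),(.4976,-.1471,.125),(.4423,-.1631,.1428),(.5236,-.1396,.1178)]:
    q=pr(X); print(X,q.round(1),((q-[270,190])*[4.9,4]).round())
p=cv2.imread('pics/s31.png'); c=p[218:290,300:360]; cv2.imwrite('pics/s31d.png',cv2.resize(c,None,fx=10,fy=8,interpolation=cv2.INTER_CUBIC))
E
```

```text
(0.4716, -0.1546, 0.1322) [328.2 248.8] [285. 235.]
(0.4976, -0.1471, 0.125) [338.8 249.6] [337. 239.]
(0.4423, -0.1631, 0.1428) [315.8 246.8] [225. 227.]
(0.5236, -0.1396, 0.1178) [349.1 250.4] [388. 242.]
```

View pics/s31d.png

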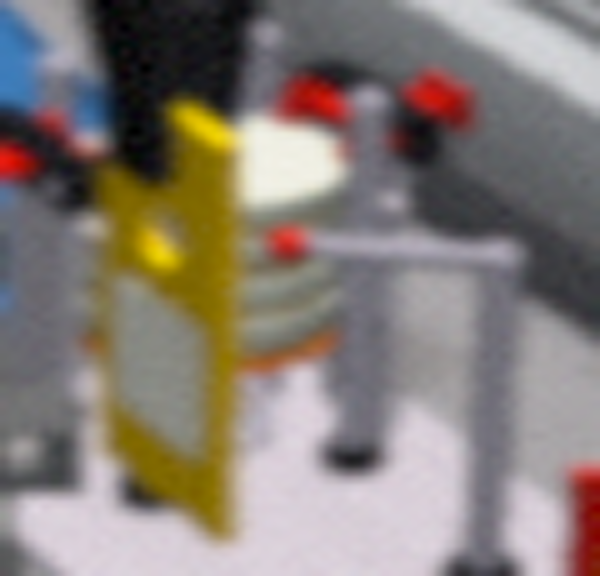

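>>> move_arm(
  series=[
    [[0,0.04,0,0.14,0.046,-0.0447,0],[0,0,0,0.15,0.046,-0.045,0],[0,0,0,0,0,0,0]],
  ],
)

```text
time_s: 55.58
tcp_pos: [0.4614, -0.1571, 0.2259]
ee_rot: [[0.001, -0.961, -0.278], [-0.002, -0.278, 0.961], [-1.0, -0.001, -0.002]]
wrist_force: [0.8, 1.0, -0.7]
gripper_width: 0.053
```

```bash
python3 - <<'E'
from h import *
state()
p,d=snap('side','s32'); c=p[218:290,300:360]; cv2.imwrite('pics/s32d.png',cv2.resize(c[:,:,::-1],None,fx=10,fy=8,interpolation=cv2.INTER_CUBIC))
E
```

```text
t 55.575 tcp [ 0.4614 -0.1571  0.2259] F [ 0.8  1.  -0.7] g 0.053
[[0.001, -0.961, -0.278], [-0.002, -0.278, 0.961], [-1.0, -0.001, -0.002]] [  0.4  12.3 -24.1   0.1 -53.5  15.6]
```

View pics/s32d.png

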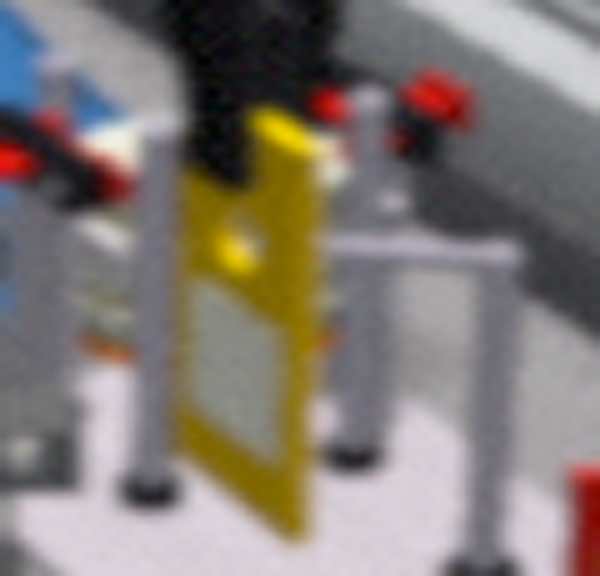

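>>> move_arm(
  series=[
    [[0,0,0,0.09,0.026,-0.022,0],[0,0,0,0.1,0.027,-0.024,0],[0,0,0,0,0,0,0]],
  ],
)

```text
time_s: 56.0
tcp_pos: [0.4731, -0.1538, 0.2229]
ee_rot: [[0.001, -0.961, -0.277], [-0.002, -0.277, 0.961], [-1.0, -0.0, -0.002]]
wrist_force: [-0.6, 0.8, -1.3]
gripper_width: 0.055
```

```bash
python3 - <<'E'
from h import *
state()
p,d=snap('side','s33'); c=p[218:290,300:360]; cv2.imwrite('pics/s33d.png',cv2.resize(c[:,:,::-1],None,fx=10,fy=8,interpolation=cv2.INTER_CUBIC))
E
```

```text
t 56.0 tcp [ 0.4731 -0.1538  0.2229] F [-0.6  0.8 -1.3] g 0.055
[[0.001, -0.961, -0.277], [-0.002, -0.277, 0.961], [-1.0, -0.0, -0.002]] [  0.8  13.4 -23.    0.1 -53.5  15.2]
```

View pics/s33d.png

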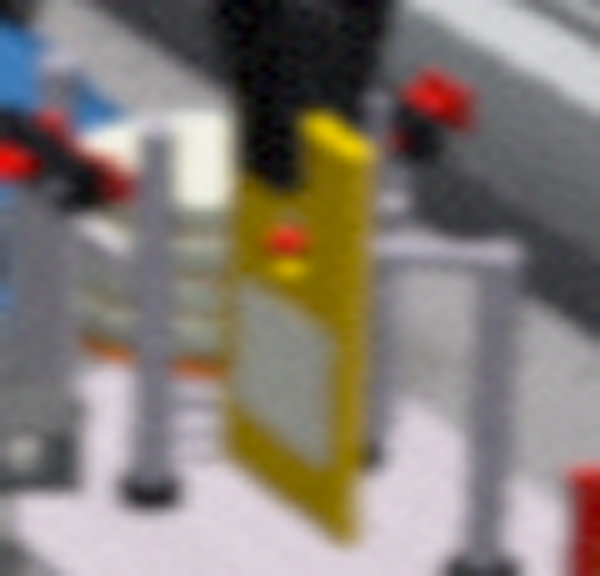

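>>> move_arm(
  series=[
    [[0,0,0,0.13,0.038,-0.02,0],[0,0,0,0.13,0.038,-0.036,0],[0,0,0,0.13,0.038,-0.036,0],[0,0,0,0,0,0,0]],
  ],
)

```text
time_s: 56.55
tcp_pos: [0.4981, -0.1466, 0.217]
ee_rot: [[0.001, -0.961, -0.277], [-0.002, -0.277, 0.961], [-1.0, -0.0, -0.002]]
wrist_force: [-0.1, 0.5, -0.6]
gripper_width: 0.054
```

```bash
python3 - <<'E'
from h import *
state()
p,d=snap('side','s34'); c=p[218:290,300:360]; cv2.imwrite('pics/s34d.png',cv2.resize(c[:,:,::-1],None,fx=10,fy=8,interpolation=cv2.INTER_CUBIC))
E
```

```text
t 56.55 tcp [ 0.4981 -0.1466  0.217 ] F [-0.1  0.5 -0.6] g 0.054
[[0.001, -0.961, -0.277], [-0.002, -0.277, 0.961], [-1.0, -0.0, -0.002]] [  1.6  15.8 -20.6   0.1 -53.5  14.4]
```

View pics/s34d.png

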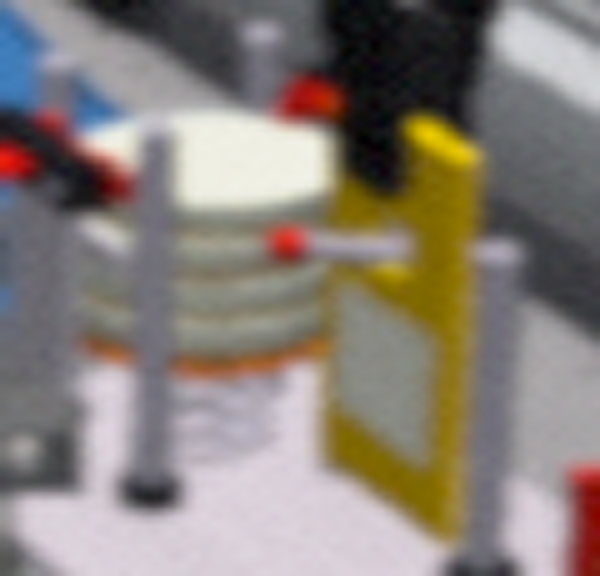

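>>> move_arm(
  series=[
    [[0,0,0,0,0,-0.07,0],[0,0,0,0,0,-0.06,0],[0,0,0,0,0,0,0],[0,0,0,0,0,0,0]],
  ],
)

```text
time_s: 57.1
tcp_pos: [0.4975, -0.1467, 0.209]
ee_rot: [[0.001, -0.961, -0.277], [-0.002, -0.277, 0.961], [-1.0, -0.001, -0.002]]
wrist_force: [-0.3, -0.1, -0.2]
gripper_width: 0.062
```

>>> move_arm(
  series=[
    [[0,0,0,0,0,-0.012,0],[0,0,0,0,0,0,0.07],[0,0,0,0,0,0,0.09],[0,0,0,0,0,0,0.12],[0,0,0,0,0,0,0.2],[0,0,0,0,0,0,0.35],[0,0,0,0,0,0,0.5],[0,0,0,0,0,0,0.5],[0,0,0,0,0,0.2,0.5],[0,0,0,0,0,0.5,0.5],[0,0,0,0,0,0.5,0.5],[0,0,0,0,0,0.5,0.5],[0,0,0,0,0,0,0.5]],
  ],
)

```text
time_s: 58.72
tcp_pos: [0.4973, -0.147, 0.3171]
ee_rot: [[0.004, -0.961, -0.277], [-0.003, -0.277, 0.961], [-1.0, -0.003, -0.004]]
wrist_force: [0.2, -0.3, -1.2]
gripper_width: 0.5
```

```bash
python3 - <<'E'
from h import *
state()
p,d=snap('side','s35'); c=p[190:340,270:430]; cv2.imwrite('pics/s35c.png',cv2.resize(c[:,:,::-1],None,fx=4.9,fy=4,interpolation=cv2.INTER_CUBIC))
snap('wrist','w35')
E
```

```text
t 58.725 tcp [ 0.4973 -0.147   0.3171] F [ 0.2 -0.3 -1.2] g 0.5
[[0.004, -0.961, -0.277], [-0.003, -0.277, 0.961], [-1.0, -0.003, -0.004]] [  1.6  10.5 -12.2   0.2 -67.1  14.5]
```

View pics/s35c.png

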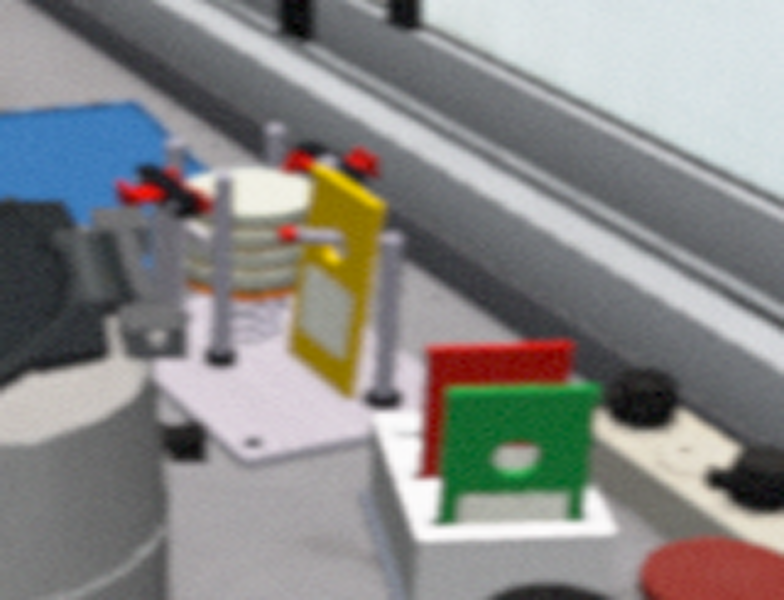

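View pics/w35.png

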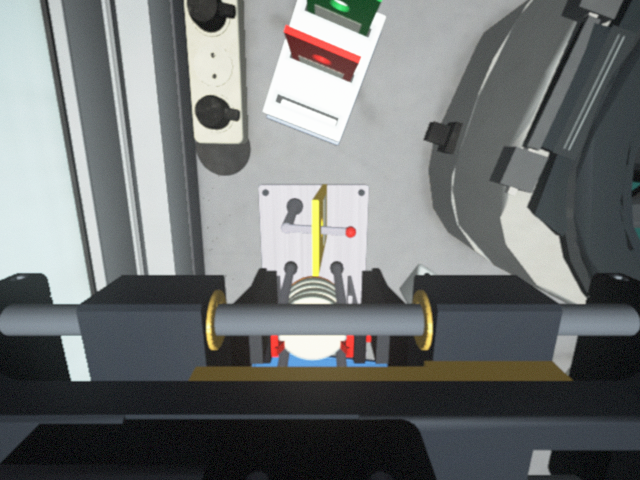

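>>> move_arm(
  series=[
    [[0,0,0,0,0,0.7,0.5],[0,0,0,0,0.8,0.3,0.5],[0,0,0,-0.2,0.9,0,0.5],[0,0,0,-0.2,0.9,0,0.5],[0,0,0,-0.2,0.9,0,0.5],[0,0,0,-0.2,0.9,0,0.5],[0,0,0,-0.2,0.9,0,0.5],[0,0,0,-0.2,0.9,0,0.5],[0,0,0,-0.2,0.9,0,0.5],[0,0,0,0,0.5,0,0.5],[0,0,0,0,0,0,0.5]],
  ],
)

```text
time_s: 60.2
tcp_pos: [0.4028, 0.3214, 0.3618]
ee_rot: [[-0.025, -0.962, -0.273], [-0.012, -0.273, 0.962], [-1.0, 0.028, -0.005]]
wrist_force: [-0.5, -0.7, 0.2]
gripper_width: 0.503
```

```bash
python3 - <<'E'
from h import *
state()
p,d=snap('top','t36'); c=p[180:310,140:500]; cv2.imwrite('pics/t36c.png',cv2.resize(c[:,:,::-1],None,fx=2.2,fy=2.2,interpolation=cv2.INTER_CUBIC))
for n in ['dish_0','tag_yellow','tag_green','tag_red','staining_jar','sample_cup']:
    for q in spotter.trace('top',n)[:5]:
        P=maskpts('top',q['mask'],d)
        if len(P): print(n,round(q['conf'],2),np.round(q['centre'],1),q['mask'].sum(),np.round(np.median(P,0),4),np.round(np.percentile(P[:,2],[5,50,95]),3))
p,d=snap('side','s36'); c=p[190:340,270:430]; cv2.imwrite('pics/s36c.png',cv2.resize(c[:,:,::-1],None,fx=4.9,fy=4,interpolation=cv2.INTER_CUBIC))
E
```

```text
t 60.2 tcp [0.4028 0.3214 0.3618] F [-0.5 -0.7  0.2] g 0.503
[[-0.025, -0.962, -0.273], [-0.012, -0.273, 0.962], [-1.0, 0.028, -0.005]] [ 56.3   9.4  -6.7  -0.9 -75.3 -40.2]
dish_0 0.64 [220.5 281.6] 9898 [0.3991 0.2137 0.0008] [-0.004  0.001  0.005]
dish_0 0.59 [320.6 245. ] 604 [ 0.4729 -0.045   0.1102] [0.107 0.11  0.114]
tag_yellow 0.54 [364.9 241.5] 305 [ 0.4918 -0.146   0.1142] [0.046 0.114 0.159]
tag_yellow 0.35 [458.8 206. ] 580 [ 0.587  -0.3971  0.0633] [0.019 0.063 0.067]
tag_green 0.75 [437.9 232.1] 244 [ 0.5272 -0.327   0.0953] [0.049 0.095 0.128]
tag_green 0.56 [333.8 256.2] 3048 [ 0.4731 -0.0831  0.0115] [0.005 0.012 0.127]
tag_red 0.8 [418. 229.] 233 [ 0.5289 -0.2845  0.0935] [0.048 0.094 0.129]
tag_red 0.74 [479.4 241.3] 742 [ 0.5028 -0.4383  0.0796] [0.008 0.08  0.086]
staining_jar 0.78 [479.8 243.6] 716 [ 0.5028 -0.4391  0.0803] [0.014 0.08  0.087]
sample_cup 0.8 [457.8 207.4] 544 [ 0.5864 -0.3976  0.0635] [0.026 0.063 0.067]
```

View pics/t36c.png

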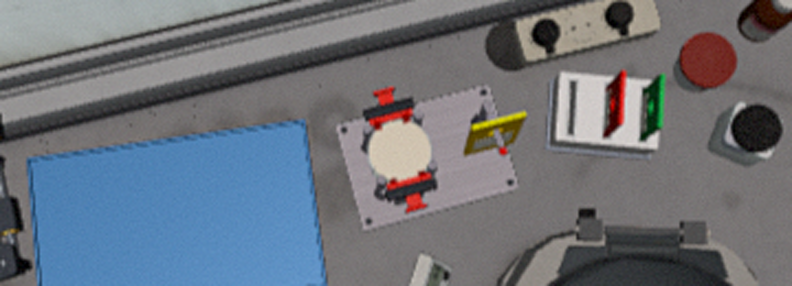

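View pics/s36c.png

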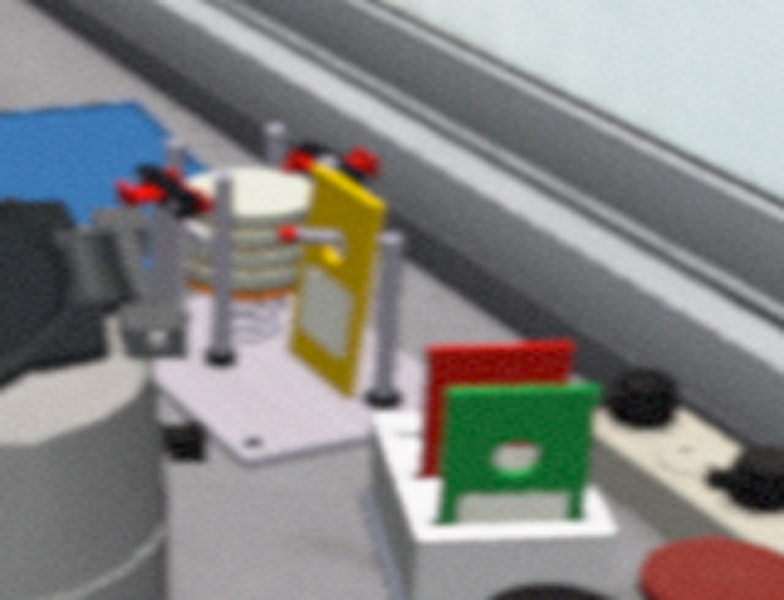

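```bash
python3 -c "
from h import *
state(); print(r.finish_job())"
```

```text
t 60.6 tcp [0.4036 0.3189 0.364 ] F [ 0.4 -0.1  0. ] g 0.498
[[-0.023, -0.963, -0.27], [-0.009, -0.27, 0.963], [-1.0, 0.024, -0.002]] [ 56.    9.1  -6.7  -0.8 -75.3 -40.2]
the job is handed in; nothing more can be done
None
```

The whole task is done, and I handed it in at 60.6 s. I moved the green tag from the peg to the empty rack slot. I pressed all four dishes from the tray into the magazine until the catches snapped over them. Then I hung the yellow tag on the peg.

**Last checks:**
- **Dishes:** The final pictures show the stack held with its top at about 110 mm. With each dish pressed down, the wrist picture showed both catches over it. The last clear tray view, taken before I picked up the final dish, showed no others. In the final top picture the spotter put one "dish" (0.64) over the empty tray, and I ignored it.
- **Yellow tag:** It hangs on the peg by its hole near the middle, with the gripper well clear.
- **Rack:** The green tag stands in the slot that was empty, and the red tag is still in its own slot.
- **Bystanders:** The staining jar and sample cup are within about 1 mm of where they were first measured.

Two things disagreed along the way. The side camera put the hole about 4 mm lower against the peg than the other measurements did, so I kept the tag's height between the two and the peg went through cleanly. The wrist force stayed at or below about 3 N while pressing, although 8 to 15 N was expected, so I judged the snaps from the pictures instead.

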